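Set out the specimen station on the culture-lab bench

ROBOT

A 6-joint arm with a two-finger parallel gripper is mounted at the origin on the work surface. World frame = base frame: x ahead of the robot, y to its left, z up, the work surface at z = 0. Lengths are in m, angles in rad, forces in N, time in s.
With the tool pointing down it reaches from about 0.25 to 0.725 m from the base axis. Payload 4 kg.
Tool frame: the origin (TCP) lies between the finger pads; the fingertips stand 17 mm ahead of it and the grasp point (between the pads) lies 2 mm behind it; z points along the fingers, x is the direction in which the jaws open and shut, and the axes are right-handed (so a half turn about z gives the same grasp; the last joint's range is limited). The gripper opens to 85 mm and grips with 20 to 120 N. Pads are 22 mm wide; open, the fingers measure 114 mm over their backs; the gripper's body (76 mm by 85 mm) begins 54 mm behind the grasp point. The pads swing forward as they close: fully open they stand 13 mm farther back than shut.
Start: joints at [-1.101, 0.241, 0.005, 1.335, 0, 1.571], TCP at [0.226, -0.446, 0.248] pointing down, gripper open.
Joint ranges: [-2.72, 2.72], [-1.05, 1.87], [-1.09, 1.28], [-1.99, 2.15], [-1.42, 1.44], [-3.14, 3.14]. Speed limits (rad/s): [2.79, 2.79, 3.14, 3.14, 3.14, 3.14].

INTERFACE

Orientations are given as a unit quaternion [x, y, z, w].
In Python, from workcell import telemetry, cams, workorder gives the robot as it stands. The module is installed in compiled form; this text tells all that it offers.
- The arm moves only by the tool apply_moves, never from a script. Its argument "moves" is a list that holds one entry, the list of rows, each a list of 4 numbers: the shift along the tool's x, y, z in mm, then the turn about the tool's z in degrees. A call has exactly 10 rows; each row shifts and turns the pose as measured when the row begins, along the tool's axes as they then stand; what a row does not reach is not made up. A row lasts 1/10 s, in which the tool goes at most 50 mm and 8.59 degrees, less where a joint would pass 70% of its speed; a pose out of reach is approached as far as the arm can. A call with a gripper value outside its range is refused whole. "hand" is the gripper's target within -1 to 1 (fully open at 1, half-way at 0, shut at -1), set as the call begins (left out, the last holds). The fingers move at their own pace and stop on an object; the grip force is fixed at half the most. Time passes only in rows, so rows that do not move let the fingers close, or fill a call up. It gives the time, the measured TCP pose, the force and the opening at its end, in the units of the state.
- telemetry.get_obs(): the state, without advancing time (a new reading comes with each control period).
- cams.camera(name): name is "scene" or "top" or "wrist"; returns a dict with "color" (420x560x3 uint8, red, green, blue), "fovy" (degrees; the focal length in pixels is half the picture's height over the tangent of half this angle, whatever the lens; pixels are square), "cx", "cy" (the principal point, pixels), "camera_from_world" (4x4, takes a point from world to camera coordinates). Camera axes: x right, y down, z forward; pixel columns grow to the right and rows downward; lengths in m; the calibration is good to about 2 mm. The wrist camera is an equidistant fisheye: a pixel r from the principal point sees the ray r / f radians off the axis. A picture is of the moment at which its call begins. There is no depth.
- workorder.job_done(): hands the job in, once; it reports no verdict.
The state is a dict: "clock": time; "joint_pos": joint angles; "joint_vel": joint speeds; "tau": joint torques, N m; "eef_pos": TCP position; "tool_rot": TCP orientation; "ft_force": force on the tool from outside, world axes, zero at the start; "ft_torque": the same for the moment, N m; "grip_width": finger opening in m.
Only numpy, scipy, OpenCV 4.12 (cv2) and the standard library are available. Lean on these libraries where they do the work, as an engineer would, in place of code of your own. Each camera call takes 0.05 s, during which the arm holds its last target. There are 200 camera calls.

TASK

Set out the specimen station: put the lid on the clip-top box and press it down evenly until it has clicked under the clips on all four sides; lay the square dish on the bench in front of the box (on the robot's side), centred on it and square with it with a gap of about 3 cm, and centre the round dish flat on top of the square one. Stand the amber bottle midway between the box and the tube rack, in line with them. Leave the flask and the beaker undisturbed.

Things in the scene. Friction and masses are not known exactly. Their poses are not given: they have to be found in the camera images.
- box: Fixed open clip-top box of pale grey-blue plastic, 80 (x) by 100 (y) by 45 mm high, 4 mm walls. Origin at the centre of its underside; its -x side faces the robot (turned by up to 0.15 rad). It may stand left or right of the rack. A white spring clip, 24 mm wide, rises at the middle of each of its four sides, to 63 mm height, reaching 5.5 mm beyond the wall.
- box_rim (a point): Centre of the box's mouth at rim height, 45 mm up; box axes. The clips' slopes open upward: 3 mm outside the wall at 17 mm above the rim, 2.5 mm inside it at 6 mm. A lid held square meets them with its underside 11 to 13 mm above the rim; about 10 to 15 N in all drives it past. Home: underside on the rim, clips sprung in over its top.
- lid: Loose lid of the same plastic: plate 80 (x) by 100 (y) by 5 mm with a central grip rib on top, 16 (x) by 60 (y) mm, rising to 30 mm above the plate's underside. Origin at the centre of the underside. Fits the box with its long side along the box's long side (either way round). About 60 g.
- square_dish: Loose closed square culture dish, cream plastic with an ochre band, 62 by 62 by 16 mm, flat top. Origin at the centre of its underside. 40 g.
- round_dish: Loose closed round culture dish, cream plastic with an ochre band, 55 mm diameter, 14 mm high. Origin at the centre of its underside. 25 g.
- bottle: Loose amber glass bottle with a white cap: straight body 52 mm diameter to 70 mm height, shoulder narrowing to a 28 mm neck at 86 mm, cap 34 mm diameter from 88 to 108 mm. Origin at the centre of its underside. About 180 g.
- rack: Fixed white tube rack, a block 60 (x) by 100 (y) by 45 mm high with 15 holes on top and a few short capped tubes that rise to 77 mm. Origin at the centre of its underside. It stands side by side with the box along the box's y direction, 220 to 270 mm from centre to centre.
- flask: Bystander: loose empty conical glass flask, 80 mm base diameter, 130 mm high, 38 mm lip. Origin at the centre of its underside. Leave it alone.
- beaker: Bystander: loose empty glass beaker, 56 mm diameter at the rim, 70 mm high. Origin at the centre of its underside. Leave it alone.
There are look-alikes about, which are no part of the job. What is shaped like the round_dish but green is not meant.

How it is judged:
At the end, for the whole second after the job is handed in: Lid home (2.5 mm, level, centred 5 mm); square dish flat in front of box, gap 12-52 mm, centred 15 mm, square 0.2 rad; round dish flat on it, centred 10 mm; bottle upright between, 95-155 mm from box and rack centres, within 25 mm of the box centre line; all released, at rest (x of lid in the frame of box between -0.005 and 0.005 m and y of lid in the frame of box between -0.005 and 0.005 m and z of lid in the frame of box between 0.042 and 0.0475 m and angle between the z axis of lid and the z axis of box, either way round below 0.035 rad and angle between lid's own z axis and vertical below 0.1 rad and x of square_dish in the frame of box between -0.123 and -0.083 m and y of square_dish in the frame of box between -0.015 and 0.015 m and height (world z) of square_dish below 0.004 m and angle between each of square_dish, round_dish, bottle's own z axis and vertical below 0.05 rad and (angle between the x axis of square_dish and the x axis of box, either way round below 0.2 rad or angle between the x axis of square_dish and the y axis of box, either way round below 0.2 rad) and horizontal distance between round_dish and square_dish below 0.01 m and z of round_dish in the frame of square_dish between 0.013 and 0.019 m and horizontal distance between bottle and box between 0.095 and 0.155 m and horizontal distance between bottle and rack between 0.095 and 0.155 m and x of bottle in the frame of box between -0.025 and 0.025 m and height (world z) of bottle below 0.005 m and linear speed of each of lid, square_dish, round_dish, bottle below 0.02 m/s); the robot touches nothing.
It fails at once if the flask is knocked over or shifted by more than 25 mm (distance of flask from where it was at the start of the episode above 0.025 m or angle between flask's own z axis and vertical above 0.4 rad).
It fails at once if the beaker is knocked over or shifted by more than 25 mm (distance of beaker from where it was at the start of the episode above 0.025 m or angle between beaker's own z axis and vertical above 0.4 rad).
It also fails if it takes over 102 s, if anything falls off the work surface, if the arm or the gripper's body presses on something with over 40 N, if the wrist force passes 120 N, or if a joint passes its speed limit or range.

## Working session

There is one attempt and no reset: what is moved stays moved. The work goes in short steps, Python scripts to look and compute and a tool call to move; the robot and the scene stay as the last step left them, time stands still between calls to the robot, and variables do not carry over. Pictures are saved under pics/ and viewed, about 12 in all and at most 16, crops included, and the job is handed in when it is done.

Besides the shell and the picture viewer there is one more tool, called after "Call:" as name(argument=value, ...), one argument or row to a line, values as JSON. apply_moves: Moves the arm, as the interface text tells. Its arguments: {"type":"object","properties":{"moves":{"type":"array"},"hand":{"type":"number"}},"required":["moves"]}

```bash
mkdir -p pics; cat > h.py <<'E'
import numpy as np, cv2, json
from scipy.spatial.transform import Rotation as R
from workcell import telemetry, cams, workorder
def snap(name,fn=None):
    c=cams.camera(name)
    if fn: cv2.imwrite('pics/'+fn,c['color'][:,:,::-1])
    np.savez('last_'+name+'.npz',**c)
    return c
def load(name): return dict(np.load('last_'+name+'.npz'))
def foc(c): return 210/np.tan(np.radians(float(c['fovy']))/2)
def ray(c,u,v,fish=False):
    f=foc(c); x=(u-c['cx']);y=(v-c['cy'])
    if fish:
        r=np.hypot(x,y); t=r/f; s=np.sin(t)/max(r,1e-9); d=np.array([x*s,y*s,np.cos(t)])
    else: d=np.array([x/f,y/f,1.])
    T=np.linalg.inv(c['camera_from_world']); return T[:3,3],T[:3,:3]@d
def at(c,u,v,z,fish=False):
    o,d=ray(c,u,v,fish); return (o+d*(z-o[2])/d[2])[:2]
def proj(c,p,fish=False):
    q=c['camera_from_world']@np.append(p,1.); f=foc(c)
    if fish:
        r=np.hypot(q[0],q[1]); t=np.arctan2(r,q[2]); return np.array([c['cx']+f*t*q[0]/r,c['cy']+f*t*q[1]/r])
    return np.array([c['cx']+f*q[0]/q[2],c['cy']+f*q[1]/q[2]])
E
python3 - <<'E'
from h import *
print(telemetry.get_obs())
for n in ['scene','top']:
    c=snap(n,n+'0.png'); print(n,c['fovy'],c['cx'],c['cy'],np.linalg.inv(c['camera_from_world']).round(3))
a=cv2.imread('pics/top0.png'); cv2.imwrite('pics/top0b.png',cv2.resize(a,(800,600),interpolation=2))
E
```

```text
{'clock': 0.0, 'joint_pos': array([-1.10100405e+00,  2.41416329e-01,  3.73759198e-03,  1.33522699e+00,
       -2.64795405e-05,  1.57078780e+00]), 'joint_vel': array([ 0.00150097,  0.00035033, -0.00149129,  0.00039867, -0.00061753,
       -0.00174078]), 'tau': array([ 3.47230025e-04, -3.72320187e+01,  2.52406061e+01,  1.68640679e-02,
        2.04270800e-04, -1.23671518e-05]), 'eef_pos': array([ 0.2260717 , -0.44529871,  0.24741637]), 'tool_rot': array([ 8.52263777e-01, -5.23111214e-01, -9.05802148e-04, -5.40448309e-04]), 'ft_force': array([0.09030292, 0.39013225, 0.77105715]), 'ft_torque': array([ 0.02174382,  0.01881917, -0.00228769]), 'grip_width': 0.08572098953838737}
scene 50.85344601249264 289.45223615840405 209.6985237863069 [[ 0.131  0.782 -0.609  1.171]
 [ 0.991 -0.101  0.083 -0.044]
 [ 0.004 -0.614 -0.789  0.918]
 [ 0.     0.     0.     1.   ]]
top 50.174337710179756 281.4668974972144 207.2951177968356 [[ 0.021 -0.999  0.042  0.461]
 [-1.    -0.02   0.011  0.035]
 [-0.01  -0.042 -0.999  1.193]
 [ 0.     0.     0.     1.   ]]
```

View pics/top0b.png

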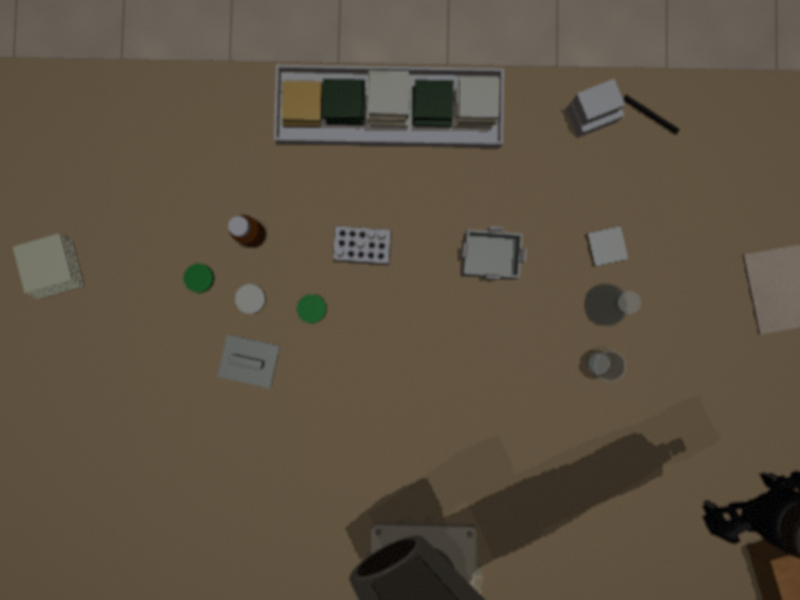

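View pics/scene0.png

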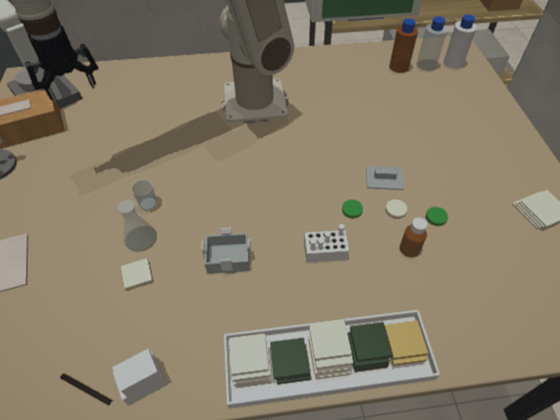

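```bash
python3 - <<'E'
import cv2,numpy as np
a=cv2.imread('pics/top0.png')
def g(x,k): return cv2.resize(np.clip(x.astype(float)*1.8,0,255).astype('uint8'),None,fx=k,fy=k,interpolation=2)
# left: cols 125..285 rows 140..280 ; right: cols 310..450
L=g(a[145:275,120:280],5);Rr=g(a[145:275,310:470],5)
cv2.imwrite('pics/L.png',L[:600]);
cv2.imwrite('pics/R.png',Rr[:600])
E
```

```text
(no output)
```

View pics/L.png

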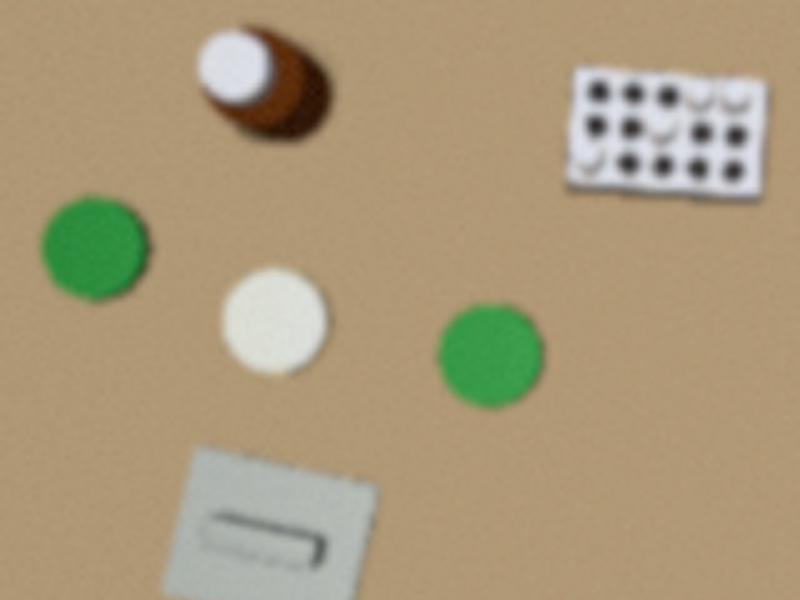

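View pics/R.png

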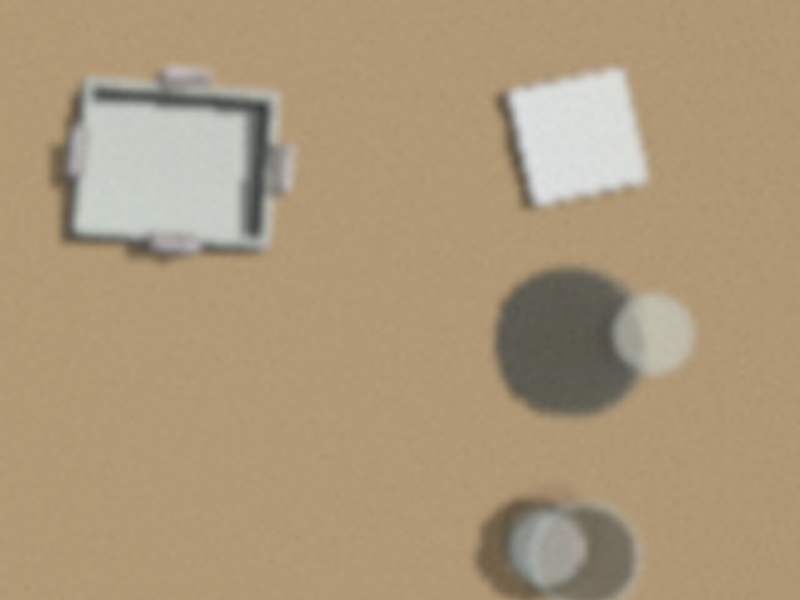

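```bash
python3 - <<'E'
from h import *
c=load('top')
def P(o,x,y,z): return at(c,o+(x+.5)/5-.5,145+(y+.5)/5-.5,z)
def rect(n,pts):
    p=np.array(pts); r=cv2.minAreaRect((p*1000).astype('f4')); e=[np.linalg.norm(p[i]-p[(i+1)%4]).round(4) for i in range(4)]
    d=p[1]-p[0]+p[2]-p[3]; print(n,p.mean(0).round(4),e,'dir01',np.degrees(np.arctan2(d[1],d[0])).round(1), 'r',np.linalg.norm(p.mean(0)).round(3))
rect('rack',[P(120,*q,.045) for q in [(575,67),(770,80),(760,200),(567,187)]])
rect('box',[P(310,*q,.045) for q in [(85,80),(282,95),(268,250),(68,240)]])
rect('sq',[P(310,*q,.016) for q in [(507,92),(623,68),(648,183),(537,207)]])
rect('lid',[at(c,(u+.5)*.7-.5,(v+.5)*.7-.5,.005) for u,v in [(229,336),(279,348),(270,387),(219,376)]])
for n,o,x,y,z in [('round',120,275,321,.014),('bottlecap',120,235,67,.108),('gR',120,491,356,.014),('gL',120,96,248,.014),('flasklip',310,653,335,.13),('flaskbase',310,570,340,0),('beakrim',310,590,552,.07),('beakbase',310,548,548,0)]:
    print(n,P(o,x,y,z).round(4))
E
```

```text
rack [0.6005 0.1223] [np.float64(0.1007), np.float64(0.0622), np.float64(0.0995), np.float64(0.0622)] dir01 -92.7 r 0.613
box [ 0.5882 -0.1131] [np.float64(0.1013), np.float64(0.0801), np.float64(0.1024), np.float64(0.0829)] dir01 -92.5 r 0.599
sq [ 0.6106 -0.328 ] [np.float64(0.0623), np.float64(0.0619), np.float64(0.0596), np.float64(0.0625)] dir01 -76.9 r 0.693
lid [0.384  0.3291] [np.float64(0.0958), np.float64(0.0737), np.float64(0.0969), np.float64(0.076)] dir01 -101.5 r 0.506
round [0.5009 0.3297]
bottlecap [0.6213 0.3296]
gR [0.4848 0.2152]
gL [0.5376 0.4257]
flasklip [ 0.5031 -0.3284]
flaskbase [ 0.5046 -0.329 ]
beakrim [ 0.3968 -0.3184]
beakbase [ 0.3944 -0.3182]
```

```bash
cat >> h.py <<'E'
def st():
    o=telemetry.get_obs(); X=R.from_quat(o['tool_rot']).as_matrix()
    th=np.degrees(np.arctan2(X[1,0],X[0,0]))
    print('t %.2f'%o['clock'],'p',o['eef_pos'].round(4),'th %.2f'%th,'tilt',(X[:2,2]).round(4),'F',o['ft_force'].round(1),'w %.4f'%o['grip_width'],'q',o['joint_pos'].round(2))
    return o['eef_pos'],th,X
def go(x,y,z,th=None):
    p,t,X=st(); th=t if th is None else th
    d=(th-t+180)%360-180; a=np.radians(th)
    Xn=np.array([[np.cos(a),np.sin(a),0],[np.sin(a),-np.cos(a),0],[0,0,-1]]).T
    Xn=np.column_stack([[np.cos(a),np.sin(a),0],[np.sin(a),-np.cos(a),0],[0,0,-1]])
    e=np.array([x,y,z])-p
    print('turn %.2f'%-d,'shift after turn mm',(1000*Xn.T@e).round(1),'| before turn',(1000*X.T@e).round(1))
E
python3 - <<'E'
from h import *
go(0.37,0.32,0.25,-11.5)
E
```

```text
t 0.10 p [ 0.2261 -0.4454  0.2475] th -63.09 tilt [-0.0009  0.0017] F [0.6 0.3 0.2] w 0.0858 q [-1.1   0.24  0.    1.34  0.    1.57]
turn -51.59 shift after turn mm [ -11.6 -778.7   -2.5] | before turn [-617.3 -474.8   -1.3]
```

Call:
apply_moves(
  moves=[
    [[0, 0, 0, -7.4], [0, 0, 0, -7.4], [0, 0, 0, -7.4], [0, 0, 0, -7.4], [0, 0, 0, -7.4], [0, 0, 0, -7.4], [0, 0, 0, -7.2], [0, -45, 0, 0], [0, -45, 0, 0], [0, -45, 0, 0]],
  ],
  hand=1,
)

```text
clock: 1.1
eef_pos: [0.2467, -0.3104, 0.2416]
tool_rot: [0.996, -0.085, -0.004, -0.006]
ft_force: [0.2, 0.2, 0.5]
grip_width: 0.0856
```

Call:
apply_moves(
  moves=[
    [[0, -48, 0, 0], [0, -48, 0, 0], [0, -48, 0, 0], [0, -48, 0, 0], [0, -48, 0, 0], [0, -48, 0, 0], [0, -48, 0, 0], [0, -48, 0, 0], [0, -48, 0, 0], [0, -48, 0, 0]],
  ],
)

```text
clock: 2.1
eef_pos: [0.3259, 0.181, 0.2463]
tool_rot: [0.996, -0.088, -0.002, -0.007]
ft_force: [1.5, -0.5, 0.7]
grip_width: 0.0855
```

```bash
python3 - <<'E'
from h import *
go(0.37,0.32,0.25,-11.5)
E
```

```text
t 2.10 p [0.3259 0.181  0.2463] th -10.09 tilt [-0.003   0.0138] F [ 1.5 -0.5  0.7] w 0.0855 q [ 0.5  -0.01 -0.29  1.29  0.01  2.24]
turn 1.41 shift after turn mm [  15.5 -145.    -3.7] | before turn [  19.  -144.6   -1.9]
```

Call:
apply_moves(
  moves=[
    [[3, -29, 0, 1.4], [3, -29, -1, 0], [3, -29, -1, 0], [3, -29, -1, 0], [3, -29, 0, 0], [0, 0, 0, 0], [0, 0, 0, 0], [0, 0, 0, 0], [0, 0, 0, 0], [0, 0, 0, 0]],
  ],
)

```text
clock: 3.1
eef_pos: [0.3657, 0.3297, 0.2466]
tool_rot: [0.995, -0.095, -0.005, -0.004]
ft_force: [0.9, 0.1, 0.5]
grip_width: 0.0854
```

```bash
python3 - <<'E'
from h import *
st()
c=snap('wrist','w1.png'); print(c['fovy'],c['cx'],c['cy'],np.linalg.inv(c['camera_from_world']).round(3))
a=np.clip(c['color'][:,:,::-1].astype(float)*1.7,0,255).astype('uint8'); cv2.imwrite('pics/w1b.png',a)
E
```

```text
t 3.10 p [0.3657 0.3297 0.2466] th -10.93 tilt [-0.0096  0.0081] F [0.9 0.1 0.5] w 0.0854 q [ 0.73  0.23 -0.02  1.33  0.01  2.49]
65.70646984690485 273.9276538679693 213.62078390393543 [[ 0.982 -0.177 -0.067  0.383]
 [-0.189 -0.935 -0.3    0.408]
 [-0.01   0.307 -0.952  0.372]
 [ 0.     0.     0.     1.   ]]
```

View pics/w1b.png

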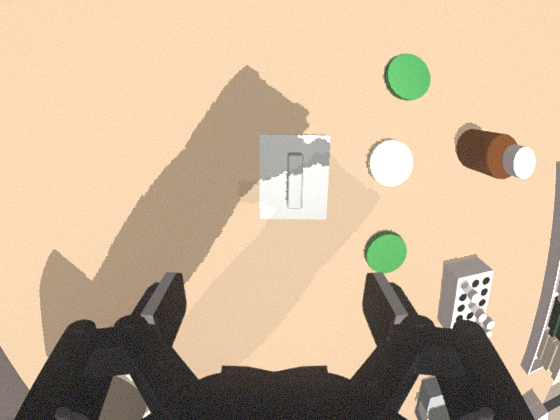

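```bash
python3 - <<'E'
from h import *
c=load('wrist')
p=np.array([at(c,u,v,.005,True) for u,v in [(259.5,134.5),(330,134.5),(327,219),(259.5,219)]])
print(p.round(4),p.mean(0).round(4),[np.linalg.norm(p[i]-p[(i+1)%4]).round(4) for i in range(4)])
d=p[1]-p[0]+p[2]-p[3]; print('x hd',np.degrees(np.arctan2(d[1],d[0])))
d=p[0]-p[3]+p[1]-p[2]; print('y hd',np.degrees(np.arctan2(d[1],d[0])))
print('rib',np.mean([at(c,u,v,.03,True) for u,v in [(288,152.5),(302,152.5),(302,208.5),(288,208.5)]],0),'round',at(c,391,163,.014,True),'cap',at(c,519,162,.108,True))
E
```

```text
[[0.3584 0.3866]
 [0.4367 0.3725]
 [0.4181 0.2734]
 [0.3385 0.2885]] [0.3879 0.3302] [np.float64(0.0796), np.float64(0.1007), np.float64(0.0811), np.float64(0.1001)]
x hd -10.483114725001599
y hd 78.95190708879873
rib [0.38776814 0.33180343] round [0.5018774  0.33003762] cap [0.61540486 0.33218494]
```

```bash
python3 - <<'E'
from h import *
go(0.387,0.3305,0.026,-10.8)
E
```

```text
t 3.15 p [0.3657 0.3297 0.2467] th -10.93 tilt [-0.0094  0.0081] F [ 0.4 -0.1  0. ] w 0.0855 q [ 0.73  0.23 -0.02  1.33  0.01  2.49]
turn -0.13 shift after turn mm [ 20.8  -4.8 220.7] | before turn [ 23.1  -3.5 220.5]
```

Call:
apply_moves(
  moves=[
    [[2.9, -0.5, 28, 0], [2.9, -0.5, 28, 0], [2.9, -0.5, 28, 0], [2.9, -0.5, 28, 0], [2.9, -0.5, 28, 0], [2.9, -0.5, 28, 0], [2.9, -0.5, 25, 0], [2.9, 0, 10, 0], [0, 0, 0, 0], [0, 0, 0, 0]],
  ],
)

```text
clock: 4.15
eef_pos: [0.392, 0.3289, 0.043]
tool_rot: [0.995, -0.098, -0.001, -0.008]
ft_force: [0.2, 0.6, 0.5]
grip_width: 0.0857
```

```bash
python3 - <<'E'
from h import *
go(0.387,0.3305,0.026,-10.8)
E
```

```text
t 4.15 p [0.392  0.3289 0.043 ] th -11.30 tilt [0.0001 0.0162] F [0.2 0.6 0.5] w 0.0857 q [ 0.69  0.44 -0.29  0.83  0.01  2.46]
turn -0.50 shift after turn mm [-5.2 -0.6 17. ] | before turn [-5.2 -0.3 17. ]
```

Call:
apply_moves(
  moves=[
    [[-2.5, 0, 6, -0.5], [-2.5, 0, 6, 0], [0, 0, 5, 0], [0, 0, 0, 0], [0, 0, 0, 0], [0, 0, 0, 0], [0, 0, 0, 0], [0, 0, 0, 0], [0, 0, 0, 0], [0, 0, 0, 0]],
  ],
)

```text
clock: 5.15
eef_pos: [0.3891, 0.3327, 0.0293]
tool_rot: [0.996, -0.093, 0.002, -0.011]
ft_force: [1.1, 0.1, 1.0]
grip_width: 0.0854
```

Call:
apply_moves(
  moves=[
    [[0, 0, 0, 0], [0, 0, 0, 0], [0, 0, 0, 0], [0, 0, 0, 0], [0, 0, 0, 0], [0, 0, 0, 0], [0, 0, 0, 0], [0, 0, 0, 0], [0, 0, 0, 0], [0, 0, 0, 0]],
  ],
  hand=-1,
)

```text
clock: 6.15
eef_pos: [0.3892, 0.3328, 0.0295]
tool_rot: [0.996, -0.093, 0.002, -0.011]
ft_force: [0.4, 0.0, -0.9]
grip_width: 0.0148
```

```bash
python3 - <<'E'
from h import *
st()
E
```

```text
t 6.15 p [0.3892 0.3328 0.0295] th -10.73 tilt [0.0069 0.0221] F [ 0.4  0.  -0.9] w 0.0148 q [ 0.7   0.46 -0.31  0.78  0.01  2.46]
```

Call:
apply_moves(
  moves=[
    [[0, 0, -10, 0], [0, 0, -20, 0], [0, 0, -25, 0], [0, 0, -25, 0], [0, 0, -25, 0], [0, 0, -20, 0], [0, 0, 0, 0], [0, 0, 0, 0], [0, 0, 0, 0], [0, 0, 0, 0]],
  ],
)

```text
clock: 7.15
eef_pos: [0.3865, 0.3283, 0.1604]
tool_rot: [0.996, -0.093, 0.001, -0.01]
ft_force: [0.1, -0.4, -1.4]
grip_width: 0.0142
```

```bash
python3 - <<'E'
from h import *
go(0.588,-0.113,0.15,-2.7)
E
```

```text
t 7.15 p [0.3865 0.3283 0.1604] th -10.73 tilt [0.0038 0.0194] F [ 0.1 -0.4 -1.4] w 0.0142 q [ 0.7   0.3  -0.15  1.1   0.01  2.46]
turn -8.03 shift after turn mm [222.1 431.3  10.4] | before turn [280.1 396.2   2.6]
```

Call:
apply_moves(
  moves=[
    [[20, 30, -10, -4], [22, 48, -10, -4], [22, 45, -10, 0], [22, 45, -10, 0], [22, 45, -10, 0], [22, 45, -10, 0], [22, 45, -10, 0], [22, 45, -10, 0], [22, 45, -10, 0], [22, 45, 0, 0]],
  ],
)

```text
clock: 8.15
eef_pos: [0.5733, -0.1174, 0.2298]
tool_rot: [1.0, -0.013, -0.008, -0.008]
ft_force: [0.6, 0.7, -1.0]
grip_width: 0.0142
```

```bash
python3 - <<'E'
from h import *
go(0.575,-0.22,0.25,-2.7)
E
```

```text
t 8.15 p [ 0.5733 -0.1174  0.2298] th -1.52 tilt [-0.0164  0.0163] F [ 0.6  0.7 -1. ] w 0.0142 q [-0.21  0.43  0.23  1.39  0.01  1.39]
turn 1.18 shift after turn mm [  6.5 102.4 -20.2] | before turn [  4.1 102.2 -21.9]
```

Call:
apply_moves(
  moves=[
    [[1, 25, -5, 1.2], [1, 25, -5, 0], [1, 25, -5, 0], [1, 15, -4, 0], [0, 5, 0, 0], [0, 0, 0, 0], [0, 0, 0, 0], [0, 0, 0, 0], [0, 0, 0, 0], [0, 0, 0, 0]],
  ],
)

```text
clock: 9.15
eef_pos: [0.5722, -0.2187, 0.2365]
tool_rot: [0.999, -0.026, -0.016, -0.011]
ft_force: [-0.0, -0.2, -1.1]
grip_width: 0.0144
```

```bash
python3 - <<'E'
from h import *
c=snap('wrist'); st()
a=np.clip(c['color'][:,:,::-1].astype(float)*1.5,0,255).astype('uint8')
cv2.imwrite('pics/w2.png',a)
E
```

```text
t 9.20 p [ 0.5723 -0.2187  0.2366] th -3.01 tilt [-0.0318  0.0227] F [ 0.   0.3 -0.1] w 0.0145 q [-0.37  0.51  0.36  1.46  0.01  1.25]
```

View pics/w2.png

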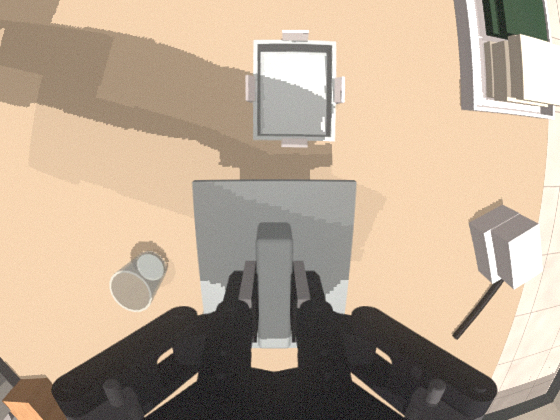

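```bash
python3 - <<'E'
from h import *
c=load('wrist')
p=np.array([at(c,u,v,.045,True) for u,v in [(253,40.5),(336,40.5),(336.5,140.5),(252.5,140.5)]])
print(p.round(4),p.mean(0).round(4),[np.linalg.norm(p[i]-p[(i+1)%4]).round(4) for i in range(4)])
d=p[1]-p[0]+p[2]-p[3]; print('x hd',np.degrees(np.arctan2(d[1],d[0])))
d=p[0]-p[3]+p[1]-p[2]; print('y hd',np.degrees(np.arctan2(d[1],d[0])))
# lid: near corners & rib in view, in tool frame; lid underside about tcp+0.0295 below
pp,th,X=st()
for n,px,off in [('platefar',[(193,181),(355,181)],.0245),('ribfar top',[(258,224),(291,224)],-.0005),('ribnear top',[(260,347),(290,347)],-.0005)]:
    for u,v in px:
        o,dv=ray(c,u,v,True); o=X.T@(o-pp); dv=X.T@dv
        print(n,((o+dv*(off-o[2])/dv[2])*1000).round(1))
go(0.588,-0.113,0.11,-2.7)
E
```

```text
[[ 0.5547 -0.0631]
 [ 0.6348 -0.066 ]
 [ 0.631  -0.166 ]
 [ 0.5488 -0.1627]] [ 0.5923 -0.1145] [np.float64(0.0802), np.float64(0.1), np.float64(0.0823), np.float64(0.0998)]
x hd -2.1937090502951584
y hd 87.18892209657369
t 9.20 p [ 0.5723 -0.2187  0.2366] th -3.01 tilt [-0.0318  0.0227] F [ 0.   0.3 -0.1] w 0.0145 q [-0.37  0.51  0.36  1.46  0.01  1.25]
platefar [-38.2 -47.5  24.5]
platefar [ 39.7 -47.6  24.5]
ribfar top [ -5.8 -34.8  -0.5]
ribfar top [  7.7 -34.8  -0.5]
ribnear top [-6.2 31.  -0.5]
ribnear top [ 8.8 31.  -0.5]
t 9.20 p [ 0.5723 -0.2187  0.2366] th -3.01 tilt [-0.0318  0.0227] F [ 0.   0.3 -0.1] w 0.0145 q [-0.37  0.51  0.36  1.46  0.01  1.25]
turn -0.31 shift after turn mm [  10.7 -106.3  126.6] | before turn [  14.3 -103.7  128.4]
```

```bash
python3 - <<'E'
import cv2,numpy as np
a=cv2.imread('pics/scene0.png')[222:282,190:265]
b=cv2.imread('pics/top0.png')[150:205,315:380]
g=lambda x,k: cv2.resize(np.clip(x.astype(float)*1.6,0,255).astype('uint8'),None,fx=k,fy=k,interpolation=2)
A=g(a,6);B=g(b,5);o=np.zeros((360,450+325,3),'uint8');o[:A.shape[0],:450]=A;o[:B.shape[0],450:]=B
cv2.imwrite('pics/boxz.png',o)
E
```

```text
(no output)
```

View pics/boxz.png

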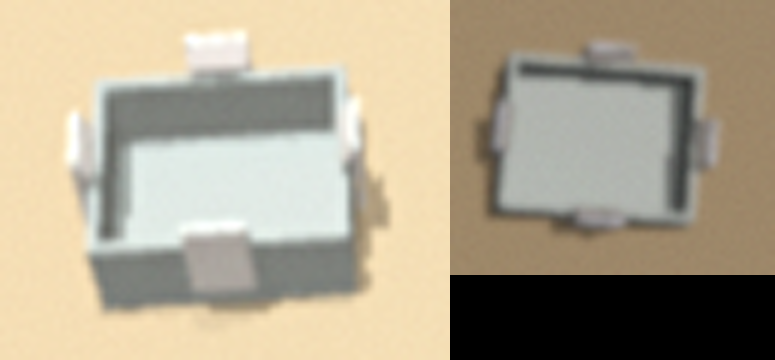

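```bash
python3 - <<'E'
from h import *
def rep(n,p):
    p=np.array(p); d=p[1]-p[0]+p[2]-p[3]; e=p[0]-p[3]+p[1]-p[2]
    print(n,p.mean(0).round(4),[np.linalg.norm(p[i]-p[(i+1)%4]).round(4) for i in range(4)],np.degrees(np.arctan2(d[1],d[0])).round(1),np.degrees(np.arctan2(e[1],e[0])).round(1))
c=load('scene'); rep('scene',[at(c,190+(x+.5)/6-.5,222+(y+.5)/6-.5,.045) for x,y in [(95,82),(347,67),(355,235),(88,252)]])
# joint fit of box pose, all corners
c2=load('top'); rep('top',[at(c2,315+(x+.5)/5-.5,150+(y+.5)/5-.5,.045) for x,y in [(60,52),(255,68),(242,225),(47,212)]])
# clips centres (z=.063 top outside): wrist
w=load('wrist')
for n,u,v in [('-y... far',295,32),('x-',247,88),('x+',344,90),('near',294,147)]: print(n,at(w,u,v,.063,True).round(4))
E
```

```text
scene [ 0.5914 -0.1131] [np.float64(0.1004), np.float64(0.0787), np.float64(0.1015), np.float64(0.0788)] 86.8 177.6
top [ 0.5892 -0.1132] [np.float64(0.1004), np.float64(0.0811), np.float64(0.1), np.float64(0.0827)] -93.2 -3.8
-y... far [ 0.5947 -0.0615]
x- [ 0.5484 -0.1124]
x+ [ 0.6367 -0.1176]
near [ 0.5885 -0.1694]
```

```bash
python3 - <<'E'
from h import *
go(0.5907,-0.112,0.120,-3.0)
E
```

```text
t 9.20 p [ 0.5723 -0.2187  0.2366] th -3.01 tilt [-0.0318  0.0227] F [ 0.   0.3 -0.1] w 0.0145 q [-0.37  0.51  0.36  1.46  0.01  1.25]
turn -0.01 shift after turn mm [  12.8 -107.5  116.6] | before turn [  16.6 -105.   118.4]
```

Move back laterally first, then down.

Call:
apply_moves(
  moves=[
    [[3, -25, 0, 0], [3, -25, 0, 0], [3, -25, 10, 0], [3, -20, 15, 0], [2, -10, 15, 0], [1, 0, 15, 0], [0, 0, 15, 0], [0, 0, 15, 0], [0, 0, 10, 0], [0, 0, 0, 0]],
  ],
)

```text
clock: 10.2
eef_pos: [0.5925, -0.1049, 0.1432]
tool_rot: [1.0, -0.024, -0.013, -0.01]
ft_force: [0.4, 0.0, -0.0]
grip_width: 0.0146
```

```bash
python3 - <<'E'
from h import *
go(0.5907,-0.112,0.110,-3.0)
E
```

```text
t 10.20 p [ 0.5925 -0.1049  0.1432] th -2.73 tilt [-0.0248  0.0213] F [ 0.4  0.  -0. ] w 0.0146 q [-0.18  0.52  0.14  1.22  0.02  1.44]
turn 0.27 shift after turn mm [-1.4  7.1 33.2] | before turn [-0.6  7.8 33.1]
```

Call:
apply_moves(
  moves=[
    [[0, 3, 8, 0.3], [0, 3, 8, 0], [0, 2, 8, 0], [0, 0, 6, 0], [0, 0, 4, 0], [0, 0, 0, 0], [0, 0, 0, 0], [0, 0, 0, 0], [0, 0, 0, 0], [0, 0, 0, 0]],
  ],
)

```text
clock: 11.2
eef_pos: [0.593, -0.1137, 0.1091]
tool_rot: [1.0, -0.027, -0.01, -0.01]
ft_force: [-0.3, -0.1, -0.4]
grip_width: 0.0146
```

```bash
python3 - <<'E'
from h import *
go(0.5915,-0.112,0.090,-3.0)
s=snap('scene')['color'][215:290,180:275,::-1]; t=snap('top')['color'][140:210,305:385,::-1]
g=lambda x,k: cv2.resize(np.clip(x.astype(float)*1.6,0,255).astype('uint8'),None,fx=k,fy=k,interpolation=2)
A=g(s,4);B=g(t,5);o=np.zeros((360,780,3),'uint8');o[:300,:380]=A;o[:350,380:780]=B
cv2.imwrite('pics/lid1.png',o)
E
```

```text
t 11.20 p [ 0.593  -0.1137  0.1091] th -3.10 tilt [-0.0198  0.0202] F [-0.3 -0.1 -0.4] w 0.0146 q [-0.2   0.55  0.1   1.14  0.02  1.43]
turn -0.10 shift after turn mm [-1.6 -1.6 19.1] | before turn [-1.2 -1.3 19.1]
```

View pics/lid1.png

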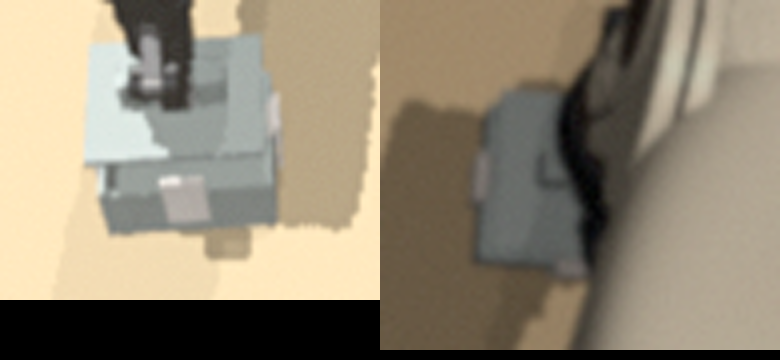

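```bash
python3 - <<'E'
from h import *
c=load('scene')
p=np.array([at(c,180+(x+.5)/4-.5,215+(y+.5)/4-.5,z) for x,y,z in [(88,44,.0846),(262,37,.0846),(269,154,.0846),(85,164,.0846)]])
d=p[1]-p[0]+p[2]-p[3]; e=p[3]-p[0]+p[2]-p[1]
print(p.round(4),p.mean(0),[np.linalg.norm(p[i]-p[(i+1)%4]).round(4) for i in range(4)],np.degrees(np.arctan2(d[1],d[0])),np.degrees(np.arctan2(e[1],e[0])))
b=np.array([at(c,180+(x+.5)/4-.5,215+(y+.5)/4-.5,.045) for x,y in [(276,182),(100,195)]]);print('near box edge',b)
E
```

```text
[[ 0.5491 -0.1645]
 [ 0.557  -0.064 ]
 [ 0.6377 -0.0658]
 [ 0.6311 -0.167 ]] [ 0.59372665 -0.11533047] [np.float64(0.1008), np.float64(0.0807), np.float64(0.1014), np.float64(0.0821)] 85.88577457256967 -1.4764622549177937
near box edge [[ 0.63177472 -0.0641945 ]
 [ 0.62746884 -0.16452412]]
```

Call:
apply_moves(
  moves=[
    [[-1, -1, 4, 0], [-1, -1, 4, 0], [0, 0, 4, 0], [0, 0, 3, 0], [0, 0, 0, 0], [0, 0, 0, 0], [0, 0, 0, 0], [0, 0, 0, 0], [0, 0, 0, 0], [0, 0, 0, 0]],
  ],
)

```text
clock: 12.3
eef_pos: [0.5906, -0.111, 0.0928]
tool_rot: [1.0, -0.027, -0.01, -0.01]
ft_force: [-0.3, -0.1, -0.2]
grip_width: 0.0148
```

```bash
python3 - <<'E'
from h import *
go(0.591,-0.1117,0.0865,-3.0)
E
```

```text
t 12.30 p [ 0.5906 -0.111   0.0928] th -3.10 tilt [-0.0199  0.0203] F [-0.3 -0.1 -0.2] w 0.0148 q [-0.19  0.56  0.07  1.1   0.02  1.43]
turn -0.10 shift after turn mm [0.4 0.7 6.3] | before turn [0.5 0.8 6.2]
```

Call:
apply_moves(
  moves=[
    [[0, 0, 1.5, 0], [0, 0, 1.5, 0], [0, 0, 1.5, 0], [0, 0, 1.5, 0], [0, 0, 1, 0], [0, 0, 1, 0], [0, 0, 1, 0], [0, 0, 1, 0], [0, 0, 1, 0], [0, 0, 0, 0]],
  ],
)

```text
clock: 13.3
eef_pos: [0.5914, -0.1115, 0.0857]
tool_rot: [1.0, -0.027, -0.008, -0.009]
ft_force: [0.1, -0.6, -0.6]
grip_width: 0.0145
```

```bash
python3 - <<'E'
from h import *
go(0.591,-0.1117,0.0745,-3.0)
E
```

```text
t 13.30 p [ 0.5914 -0.1115  0.0857] th -3.13 tilt [-0.0152  0.0187] F [ 0.1 -0.6 -0.6] w 0.0145 q [-0.19  0.56  0.05  1.08  0.02  1.43]
turn -0.13 shift after turn mm [-0.4  0.2 11.2] | before turn [-0.2  0.4 11.2]
```

Call:
apply_moves(
  moves=[
    [[0, 0, 1.5, 0], [0, 0, 1.5, 0], [0, 0, 1.5, 0], [0, 0, 1.5, 0], [0, 0, 1.5, 0], [0, 0, 1.5, 0], [0, 0, 1.5, 0], [0, 0, 1.5, 0], [0, 0, 1.5, 0], [0, 0, 0, 0]],
  ],
)

```text
clock: 14.3
eef_pos: [0.5919, -0.1115, 0.0844]
tool_rot: [1.0, -0.028, -0.004, -0.008]
ft_force: [-0.2, -0.4, -1.3]
grip_width: 0.0145
```

```bash
python3 - <<'E'
from h import *
go(0.591,-0.1117,0.0745,-3.0); print(telemetry.get_obs()['ft_torque'])
E
```

```text
t 14.30 p [ 0.5919 -0.1115  0.0844] th -3.16 tilt [-0.0068  0.017 ] F [-0.2 -0.4 -1.3] w 0.0145 q [-0.19  0.56  0.04  1.06  0.02  1.43]
turn -0.16 shift after turn mm [-0.9  0.2  9.9] | before turn [-0.8  0.4  9.9]
[-0.08837248  0.0465918   0.04861763]
```

Call:
apply_moves(
  moves=[
    [[0, 0, 3, 0], [0, 0, 3, 0], [0, 0, 4, 0], [0, 0, 4, 0], [0, 0, 4, 0], [0, 0, 4, 0], [0, 0, 5, 0], [0, 0, 5, 0], [0, 0, 5, 0], [0, 0, 5, 0]],
  ],
)

```text
clock: 15.3
eef_pos: [0.593, -0.1115, 0.0744]
tool_rot: [1.0, -0.028, 0.005, -0.007]
ft_force: [-11.5, 0.0, 29.7]
grip_width: 0.0144
```

```bash
python3 - <<'E'
from h import *
go(0.591,-0.1117,0.0745,-3.0); print(telemetry.get_obs()['ft_torque'])
E
```

```text
t 15.30 p [ 0.593  -0.1115  0.0744] th -3.23 tilt [0.0113 0.0146] F [-11.5   0.   29.7] w 0.0144 q [-0.19  0.56  0.01  1.02  0.02  1.43]
turn -0.23 shift after turn mm [-2.   0.3 -0.1] | before turn [-2.   0.4 -0.1]
[0.4545826  2.79485755 0.0478374 ]
```

Call:
apply_moves(
  moves=[
    [[0, 0, 0, 0], [0, 0, 0, 0], [0, 0, 0, 0], [0, 0, 0, 0], [0, 0, 0, 0], [0, 0, 0, 0], [0, 0, 0, 0], [0, 0, -5, 0], [0, 0, -10, 0], [0, 0, -20, 0]],
  ],
  hand=-0.4,
)

```text
clock: 16.3
eef_pos: [0.5899, -0.111, 0.1053]
tool_rot: [1.0, -0.028, 0.001, -0.009]
ft_force: [0.1, -0.6, 0.3]
grip_width: 0.0254
```

Call:
apply_moves(
  moves=[
    [[0, 0, -25, 0], [0, 0, -30, 0], [0, 0, -30, 0], [0, 25, -20, 0], [0, 30, 0, 0], [0, 30, 0, 0], [0, 25, 0, 0], [0, 0, 0, 0], [0, 0, 0, 0], [0, 0, 0, 0]],
  ],
  hand=1,
)

```text
clock: 17.3
eef_pos: [0.5866, -0.2259, 0.2281]
tool_rot: [1.0, -0.026, 0.01, -0.006]
ft_force: [-0.2, -0.0, -0.7]
grip_width: 0.085
```

```bash
python3 - <<'E'
from h import *
st()
w=snap('wrist'); s=snap('scene')['color'][215:290,180:275,::-1]
g=lambda x,k: cv2.resize(np.clip(x.astype(float)*1.5,0,255).astype('uint8'),None,fx=k,fy=k,interpolation=2)
A=g(s,4);B=g(w['color'][:,:,::-1],.9); B=B[:,:420]
o=np.zeros((380,800,3),'uint8');o[:300,:380]=A;o[:378,380:]=B
cv2.imwrite('pics/lid2.png',o)
cv2.imwrite('pics/lid2full.png',w['color'][:,:,::-1])
E
```

```text
t 17.30 p [ 0.5866 -0.2259  0.2281] th -3.03 tilt [0.0209 0.0118] F [-0.2 -0.  -0.7] w 0.0850 q [-0.38  0.5   0.33  1.39  0.02  1.25]
```

View pics/lid2.png

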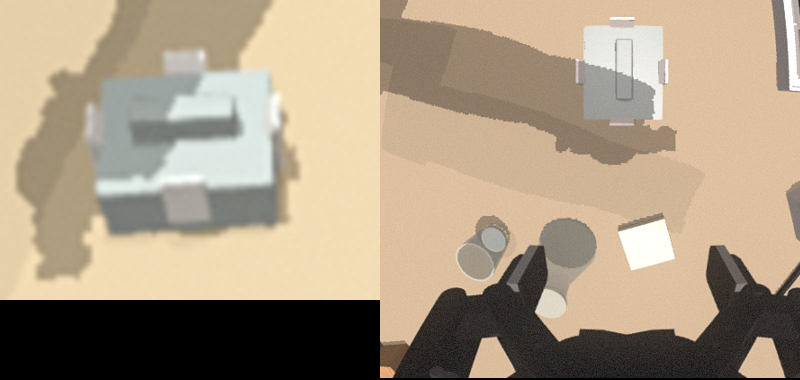

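```bash
python3 - <<'E'
from h import *
c=load('wrist')
im=c['color'].astype(int)
m=((im.min(2)>150)).astype('uint8'); m[:230]=0;m[310:]=0;m[:,:255]=0;m[:,340:]=0
n,l,s,ce=cv2.connectedComponentsWithStats(m); k=1+np.argmax(s[1:,4]); print(s[k],ce[k])
cn=cv2.findContours((l==k).astype('uint8'),0,1)[0][0]; q=cv2.boxPoints(cv2.minAreaRect(cn)); print(q.round(1))
p=np.array([at(c,u,v,.016,True) for u,v in q]); print(p.round(4),p.mean(0),[np.linalg.norm(p[i]-p[(i+1)%4]).round(4) for i in range(4)])
d=p[1]-p[0]+p[2]-p[3];print(np.degrees(np.arctan2(d[1],d[0])))
q2=[((x-380)/.9,y/.9) for x,y in [(618,230),(663,218),(675,257),(632,270)]]
p=np.array([at(c,u,v,.016,True) for u,v in q2]);print(p.mean(0),[np.linalg.norm(p[i]-p[(i+1)%4]).round(4) for i in range(4)])
go(.612,-.328,.1,-77)
E
```

```text
[ 265  244   62   56 2298] [296.46475196 271.59225413]
[[264.8 257.3]
 [315.4 243.3]
 [327.4 286.6]
 [276.7 300.6]]
[[ 0.5772 -0.3058]
 [ 0.6356 -0.2921]
 [ 0.6503 -0.3504]
 [ 0.588  -0.3656]] [ 0.61276545 -0.32848128] [np.float64(0.06), np.float64(0.0602), np.float64(0.0641), np.float64(0.0608)]
13.434859429414802
[ 0.61353855 -0.32707359] [np.float64(0.059), np.float64(0.0606), np.float64(0.0609), np.float64(0.0633)]
t 17.40 p [ 0.5867 -0.2254  0.2279] th -2.97 tilt [0.0208 0.0119] F [ 0.1 -0.2 -0.9] w 0.0855 q [-0.38  0.5   0.33  1.39  0.02  1.25]
turn 74.03 shift after turn mm [105.7  -1.5 127.9] | before turn [ 28.  102.8 127.2]
```

Call:
apply_moves(
  moves=[
    [[0, 0, 0, 8.2], [0, 0, 0, 8.2], [0, 0, 0, 8.2], [0, 0, 0, 8.2], [0, 0, 0, 8.2], [0, 0, 0, 8.2], [0, 0, 0, 8.2], [0, 0, 0, 8.2], [25, 0, 0, 8.2], [25, 0, 0, 0]],
  ],
)

```text
clock: 18.4
eef_pos: [0.6013, -0.2587, 0.2277]
tool_rot: [0.773, -0.634, 0.001, -0.012]
ft_force: [0.0, -0.1, -0.0]
grip_width: 0.0854
```

```bash
python3 - <<'E'
from h import *
go(.612,-.328,.1,-76.8)
E
```

```text
t 18.40 p [ 0.6013 -0.2587  0.2277] th -78.69 tilt [0.0165 0.0168] F [ 0.  -0.1 -0. ] w 0.0854 q [-0.42  0.56  0.43  1.43  0.02  2.53]
turn -1.89 shift after turn mm [ 69.9   5.4 127.7] | before turn [ 71.7   5.6 126.6]
```

Call:
apply_moves(
  moves=[
    [[15, 1, 0, -1.9], [18, 1, 5, 0], [18, 1, 20, 0], [15, 1, 25, 0], [6, 1, 25, 0], [0, 0, 25, 0], [0, 0, 20, 0], [0, 0, 7, 0], [0, 0, 0, 0], [0, 0, 0, 0]],
  ],
)

```text
clock: 19.4
eef_pos: [0.6196, -0.3232, 0.0958]
tool_rot: [0.788, -0.616, 0.001, -0.012]
ft_force: [-0.6, 0.6, 0.4]
grip_width: 0.0853
```

```bash
python3 - <<'E'
from h import *
go(.612,-.328,.02,-76.8)
E
```

```text
t 19.40 p [ 0.6196 -0.3232  0.0958] th -76.06 tilt [0.0172 0.0176] F [-0.6  0.6  0.4] w 0.0853 q [-0.49  0.72  0.37  1.21  0.02  2.41]
turn 0.74 shift after turn mm [ 3.   8.5 75.8] | before turn [ 3.8 10.1 75.6]
```

Call:
apply_moves(
  moves=[
    [[1, 2, 12, 0.7], [1, 2, 15, 0], [1, 2, 15, 0], [1, 2, 15, 0], [0, 2, 10, 0], [0, 0, 5, 0], [0, 0, 2, 0], [0, 0, 0, 0], [0, 0, 0, 0], [0, 0, 0, 0]],
  ],
)

```text
clock: 20.4
eef_pos: [0.6179, -0.3307, 0.0271]
tool_rot: [0.783, -0.621, 0.01, -0.014]
ft_force: [-0.2, 0.4, 0.2]
grip_width: 0.085
```

```bash
python3 - <<'E'
from h import *
go(.612,-.328,.018,-76.8)
E
```

```text
t 20.40 p [ 0.6179 -0.3307  0.0271] th -76.86 tilt [0.0326 0.0091] F [-0.2  0.4  0.2] w 0.0850 q [-0.5   0.77  0.27  1.05  0.02  2.41]
turn -0.06 shift after turn mm [-3.9  5.1  9.1] | before turn [-3.9  5.4  9. ]
```

Call:
apply_moves(
  moves=[
    [[-2, 2.5, 2, 0], [-2, 2.5, 2, 0], [0, 1, 2, 0], [0, 0, 2, 0], [0, 0, 1, 0], [0, 0, 0, 0], [0, 0, 0, 0], [0, 0, 0, 0], [0, 0, 0, 0], [0, 0, 0, 0]],
  ],
)

```text
clock: 21.4
eef_pos: [0.6117, -0.3282, 0.0185]
tool_rot: [0.783, -0.621, 0.011, -0.014]
ft_force: [-0.3, -0.7, 0.4]
grip_width: 0.0854
```

```bash
python3 - <<'E'
from h import *
go(.612,-.328,.018,-76.8)
w=snap('wrist','w3.png')
E
```

```text
t 21.40 p [ 0.6117 -0.3282  0.0185] th -76.85 tilt [0.0347 0.0081] F [-0.3 -0.7  0.4] w 0.0854 q [-0.5   0.77  0.24  1.02  0.02  2.41]
turn -0.05 shift after turn mm [-0.1 -0.3  0.5] | before turn [-0.1 -0.3  0.5]
```

View pics/w3.png

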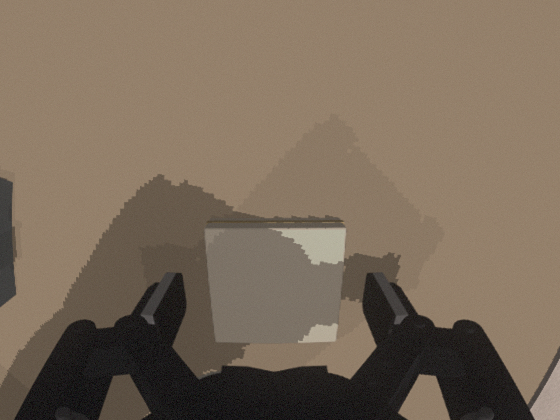

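Call:
apply_moves(
  moves=[
    [[0, 0, 1.5, 0], [0, 0, 1.5, 0], [0, 0, 1.5, 0], [0, 0, 1.5, 0], [0, 0, 0, 0], [0, 0, 0, 0], [0, 0, 0, 0], [0, 0, 0, 0], [0, 0, 0, 0], [0, 0, 0, 0]],
  ],
)

```text
clock: 22.45
eef_pos: [0.612, -0.3281, 0.0119]
tool_rot: [0.783, -0.621, 0.011, -0.014]
ft_force: [0.6, -0.0, 0.4]
grip_width: 0.0855
```

Call:
apply_moves(
  moves=[
    [[0, 0, 0, 0], [0, 0, 0, 0], [0, 0, 0, 0], [0, 0, 0, 0], [0, 0, 0, 0], [0, 0, 0, 0], [0, 0, 0, 0], [0, 0, 0, 0], [0, 0, 0, 0], [0, 0, 0, 0]],
  ],
  hand=-1,
)

```text
clock: 23.45
eef_pos: [0.6121, -0.3282, 0.0125]
tool_rot: [0.783, -0.621, 0.011, -0.014]
ft_force: [0.5, 0.8, -0.9]
grip_width: 0.0607
```

```bash
python3 - <<'E'
from h import *
go(.485,-.108,.15,-93)
E
```

```text
t 23.45 p [ 0.6121 -0.3282  0.0125] th -76.85 tilt [0.0352 0.0078] F [ 0.5  0.8 -0.9] w 0.0607 q [-0.5   0.77  0.23  1.    0.02  2.41]
turn 16.15 shift after turn mm [-213.3  138.5 -137.5] | before turn [-243.3   68.7 -140.2]
```

Call:
apply_moves(
  moves=[
    [[0, 0, -10, 0], [0, 0, -20, 0], [0, 0, -30, 0], [0, 0, -35, 0], [0, 0, -30, 0], [-20, 0, -15, 0], [-35, 5, 0, 4], [-35, 8, 0, 4], [-35, 10, 0, 4], [-35, 20, 0, 4]],
  ],
)

```text
clock: 24.45
eef_pos: [0.5439, -0.1754, 0.1625]
tool_rot: [-0.683, 0.73, -0.013, 0.017]
ft_force: [0.4, 0.5, 0.1]
grip_width: 0.0606
```

```bash
python3 - <<'E'
from h import *
go(.488,-.108,.06,-93)
E
```

```text
t 24.45 p [ 0.5439 -0.1754  0.1625] th -93.88 tilt [0.0435 0.0043] F [0.4 0.5 0.1] w 0.0606 q [-0.32  0.4   0.    1.13  0.02  2.89]
turn -0.88 shift after turn mm [-64.4  59.3 102.5] | before turn [-62.7  64.7 100.2]
```

Call:
apply_moves(
  moves=[
    [[-15, 10, 0, -0.9], [-15, 15, 0, 0], [-15, 15, 10, 0], [-12, 13, 20, 0], [-4, 6, 20, 0], [0, 3, 20, 0], [0, 0, 15, 0], [0, 0, 10, 0], [0, 0, 0, 0], [0, 0, 0, 0]],
  ],
)

```text
clock: 25.45
eef_pos: [0.4872, -0.1032, 0.0721]
tool_rot: [-0.691, 0.723, -0.018, 0.021]
ft_force: [0.6, 0.2, 0.0]
grip_width: 0.0605
```

```bash
python3 - <<'E'
from h import *
go(.488,-.108,.0125,-93)
E
```

```text
t 25.45 p [ 0.4872 -0.1032  0.0721] th -92.58 tilt [0.0553 0.0029] F [0.6 0.2 0. ] w 0.0605 q [-0.22  0.35 -0.34  0.82  0.01  2.97]
turn 0.42 shift after turn mm [ 4.8 -1.  59.6] | before turn [ 5.1  2.3 59.6]
```

Call:
apply_moves(
  moves=[
    [[2, 0.5, 10, 0.4], [2, 0.5, 12, 0], [1, 0.5, 12, 0], [0, 0.5, 10, 0], [0, 0.5, 7, 0], [0, 0, 4, 0], [0, 0, 2, 0], [0, 0, 0, 0], [0, 0, 0, 0], [0, 0, 0, 0]],
  ],
)

```text
clock: 26.45
eef_pos: [0.4907, -0.1096, 0.0135]
tool_rot: [-0.688, 0.726, -0.021, 0.023]
ft_force: [-0.2, 0.6, -0.2]
grip_width: 0.0604
```

```bash
python3 - <<'E'
from h import *
go(.488,-.108,.0125,-93)
E
```

```text
t 26.45 p [ 0.4907 -0.1096  0.0135] th -93.07 tilt [0.0613 0.0012] F [-0.2  0.6 -0.2] w 0.0604 q [-0.23  0.44 -0.39  0.67  0.02  2.97]
turn -0.07 shift after turn mm [-1.5  2.8  1. ] | before turn [-1.5  2.9  0.8]
```

Call:
apply_moves(
  moves=[
    [[0, 0, 0.7, 0], [0, 0, 0, 0], [0, 0, 0, 0], [0, 0, 0, 0], [0, 0, 0, 0], [0, 0, 0, 0], [0, 0, 0, 0], [0, 0, 0, 0], [0, 0, 0, 0], [0, 0, 0, 0]],
  ],
  hand=1,
)

```text
clock: 27.45
eef_pos: [0.4917, -0.1098, 0.0132]
tool_rot: [-0.688, 0.725, -0.021, 0.023]
ft_force: [1.0, -0.4, -0.3]
grip_width: 0.0854
```

Call:
apply_moves(
  moves=[
    [[0, 0, -10, 0], [0, 0, -20, 0], [0, 0, -30, 0], [0, 0, -35, 0], [0, 0, -35, 0], [0, 0, -30, 0], [0, 0, -20, 0], [0, 0, 0, 0], [0, 0, 0, 0], [0, 0, 0, 0]],
  ],
)

```text
clock: 28.45
eef_pos: [0.4782, -0.1096, 0.2042]
tool_rot: [-0.688, 0.725, -0.022, 0.023]
ft_force: [-0.6, -0.1, -0.8]
grip_width: 0.0851
```

```bash
python3 - <<'E'
from h import *
go(.502,.33,.2,-93)
s=snap('scene'); cv2.imwrite('pics/s2.png',s['color'][150:350,130:410,::-1])
a=cv2.imread('pics/s2.png'); cv2.imwrite('pics/s2b.png',cv2.resize(np.clip(a*1.2,0,255).astype('uint8'),(784,560),interpolation=2))
E
```

```text
t 28.45 p [ 0.4782 -0.1096  0.2042] th -93.07 tilt [0.0641 0.0006] F [-0.6 -0.1 -0.8] w 0.0851 q [-0.23  0.2  -0.17  1.14  0.02  2.96]
turn -0.07 shift after turn mm [-440.2   -0.8    4.2] | before turn [-4.402e+02  1.000e-01  6.000e+00]
```

View pics/s2b.png

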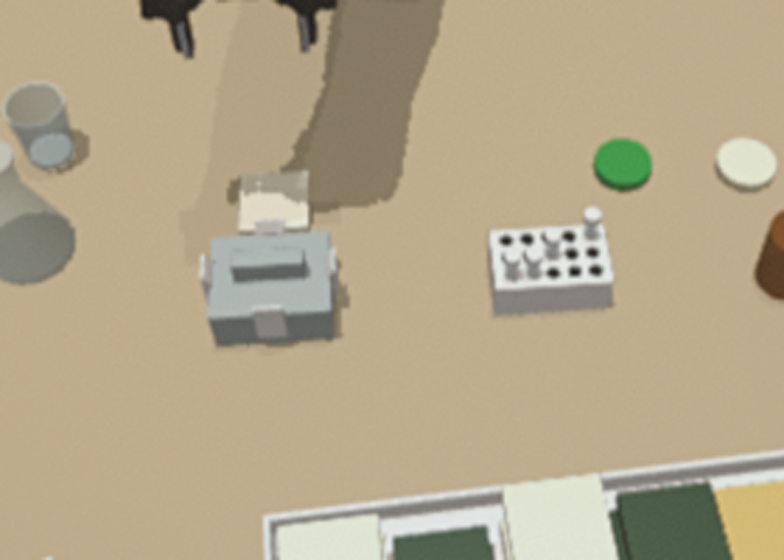

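Call:
apply_moves(
  moves=[
    [[0, 0, 0, -8.5], [0, 0, 0, -8.5], [0, 0, 0, -8.5], [0, 0, 0, -8.5], [0, 0, 0, -8.5], [0, 0, 0, -8.5], [0, 0, 0, -8.5], [0, 0, 0, -8.5], [0, 0, 0, -8.5], [0, 0, 0, -8.5]],
  ],
)

```text
clock: 29.5
eef_pos: [0.4689, -0.1072, 0.1877]
tool_rot: [0.998, -0.06, 0.016, -0.005]
ft_force: [-1.1, 0.2, -0.4]
grip_width: 0.0854
```

Call:
apply_moves(
  moves=[
    [[0, -45, 0, 0], [0, -45, 0, 0], [0, -45, 0, 0], [0, -45, 0, 0], [0, -45, 0, 0], [0, -45, 0, 0], [0, -45, 0, 0], [0, -45, 0, -8], [0, 0, 0, -8], [0, 0, 0, -8]],
  ],
)

```text
clock: 30.5
eef_pos: [0.5068, 0.2617, 0.1736]
tool_rot: [0.988, 0.154, 0.003, 0.0]
ft_force: [-0.4, 0.4, -0.4]
grip_width: 0.0853
```

```bash
python3 - <<'E'
from h import *
go(.502,.33,.15,87)
E
```

```text
t 30.50 p [0.5068 0.2617 0.1736] th 17.77 tilt [0.0053 0.0004] F [-0.4  0.4 -0.4] w 0.0853 q [ 0.48  0.42  0.06  1.21 -0.    1.74]
turn -69.23 shift after turn mm [67.9 -8.3 23.6] | before turn [ 16.2 -66.5  23.6]
```

Call:
apply_moves(
  moves=[
    [[0, 0, 0, -8.5], [0, 0, 0, -8.5], [0, 0, 0, -8.5], [0, 0, 0, -8.5], [0, 0, 0, -8.5], [0, 0, 0, -8.5], [0, 0, 0, -8.5], [0, 0, 0, -8.5], [30, -4, 8, -1], [30, -4, 8, 0]],
  ],
)

```text
clock: 31.5
eef_pos: [0.4938, 0.3177, 0.1381]
tool_rot: [0.724, 0.689, -0.014, -0.002]
ft_force: [-0.5, -0.2, 0.5]
grip_width: 0.0857
```

```bash
python3 - <<'E'
from h import *
go(.502,.33,.03,87)
w=snap('wrist','w4.png')
E
```

```text
t 31.50 p [0.4938 0.3177 0.1381] th 87.20 tilt [-0.0236 -0.016 ] F [-0.5 -0.2  0.5] w 0.0857 q [ 0.57  0.5   0.09  1.19 -0.    0.62]
turn 0.20 shift after turn mm [ 12.7   7.6 108.1] | before turn [ 14.6  10.1 107.7]
```

View pics/w4.png

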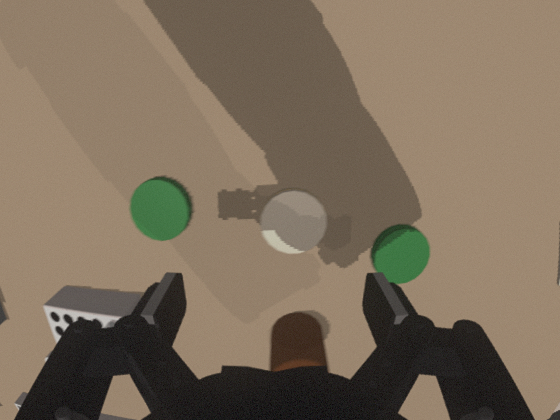

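```bash
python3 - <<'E'
from h import *
c=load('wrist'); p=at(c,293.5,222,.014,True); print(p, at(c,260,222,.014,True)-at(c,327,222,.014,True))
go(.502,.330,.012,87)
E
```

```text
[0.50128073 0.33130118] [-0.0023655  -0.05477734]
t 31.55 p [0.4924 0.3219 0.1362] th 87.45 tilt [-0.0256 -0.014 ] F [ 0.8  1.8 -0.3] w 0.0854 q [0.58 0.5  0.09 1.19 0.   0.62]
turn 0.45 shift after turn mm [  8.6   9.2 124.2] | before turn [ 10.4  12.3 123.8]
```

Call:
apply_moves(
  moves=[
    [[2, 2, 12, 0.4], [2, 2, 20, 0], [2, 2, 22, 0], [2, 2, 22, 0], [1, 2, 20, 0], [0, 2, 12, 0], [0, 0, 6, 0], [0, 0, 0, 0], [0, 0, 0, 0], [0, 0, 0, 0]],
  ],
)

```text
clock: 32.55
eef_pos: [0.4974, 0.3241, 0.0062]
tool_rot: [0.726, 0.688, -0.022, -0.005]
ft_force: [0.2, 0.5, -0.2]
grip_width: 0.0852
```

```bash
python3 - <<'E'
from h import *
go(.5013,.3308,.0115,87)
E
```

```text
t 32.55 p [0.4974 0.3241 0.0062] th 86.94 tilt [-0.0384 -0.0235] F [ 0.2  0.5 -0.2] w 0.0852 q [ 0.58  0.65 -0.02  0.94  0.    0.63]
turn -0.06 shift after turn mm [ 6.9  3.5 -5.3] | before turn [ 6.8  3.3 -5.6]
```

Call:
apply_moves(
  moves=[
    [[3, 1.5, -3, 0], [3, 1.5, -3, 0], [1, 0, -1, 0], [0, 0, 0, 0], [0, 0, 0, 0], [0, 0, 0, 0], [0, 0, 0, 0], [0, 0, 0, 0], [0, 0, 0, 0], [0, 0, 0, 0]],
  ],
)

```text
clock: 33.55
eef_pos: [0.5025, 0.3325, 0.0162]
tool_rot: [0.726, 0.688, -0.02, -0.004]
ft_force: [-0.4, 1.4, 1.2]
grip_width: 0.0854
```

```bash
python3 - <<'E'
from h import *
go(.5013,.3308,.0115,87)
E
```

```text
t 33.55 p [0.5025 0.3325 0.0162] th 86.96 tilt [-0.0348 -0.0216] F [-0.4  1.4  1.2] w 0.0854 q [0.58 0.65 0.01 0.97 0.   0.64]
turn -0.04 shift after turn mm [-1.7 -1.1  4.7] | before turn [-1.6 -0.9  4.8]
```

Call:
apply_moves(
  moves=[
    [[0, 0, 0, 0], [0, 0, 0, 0], [0, 0, 0, 0], [0, 0, 0, 0], [0, 0, 0, 0], [0, 0, 0, 0], [0, 0, 0, 0], [0, 0, 0, 0], [0, 0, 0, 0], [0, 0, 0, 0]],
  ],
  hand=-1,
)

```text
clock: 34.55
eef_pos: [0.5028, 0.3327, 0.0168]
tool_rot: [0.726, 0.688, -0.02, -0.004]
ft_force: [0.8, -0.3, 0.1]
grip_width: 0.0526
```

```bash
python3 - <<'E'
from h import *
go(.490,-.1085,.15,87)
E
```

```text
t 34.55 p [0.5028 0.3327 0.0168] th 86.95 tilt [-0.034  -0.0211] F [ 0.8 -0.3  0.1] w 0.0526 q [0.58 0.65 0.01 0.97 0.   0.64]
turn -0.05 shift after turn mm [-441.2   10.3 -133.2] | before turn [-444.1    6.6 -123.3]
```

Call:
apply_moves(
  moves=[
    [[0, 0, -10, 0], [0, 0, -20, 0], [0, 0, -30, 0], [0, 0, -35, 0], [-20, 0, -25, 0], [-45, 0, 0, 0], [-45, 0, 0, 0], [-45, 0, 0, 0], [-45, 0, 0, 0], [-45, 0, 0, 0]],
  ],
)

```text
clock: 35.55
eef_pos: [0.4961, 0.0894, 0.1529]
tool_rot: [0.721, 0.692, -0.016, -0.002]
ft_force: [0.7, -0.5, 0.2]
grip_width: 0.0525
```

```bash
python3 - <<'E'
from h import *
go(.490,-.1085,.1,87)
E
```

```text
t 35.55 p [0.4961 0.0894 0.1529] th 87.65 tilt [-0.0258 -0.019 ] F [ 0.7 -0.5  0.2] w 0.0525 q [ 0.19  0.33 -0.13  1.14 -0.01  0.23]
turn 0.65 shift after turn mm [-198.     4.3   52.9] | before turn [-196.9    3.4   56.8]
```

Call:
apply_moves(
  moves=[
    [[-30, 0.5, 5, 0.6], [-35, 0.5, 5, 0], [-35, 0.5, 5, 0], [-30, 0.5, 5, 0], [0, 0, 0, 0], [0, 0, 0, 0], [0, 0, 0, 0], [0, 0, 0, 0], [0, 0, 0, 0], [0, 0, 0, 0]],
  ],
)

```text
clock: 36.55
eef_pos: [0.4913, -0.0486, 0.1418]
tool_rot: [0.727, 0.687, -0.013, 0.001]
ft_force: [0.8, -1.1, -0.3]
grip_width: 0.0521
```

```bash
python3 - <<'E'
from h import *
go(.490,-.1085,.04,87)
t=snap('top'); s=snap('scene')
g=lambda x,k: cv2.resize(np.clip(x.astype(float)*1.4,0,255).astype('uint8'),None,fx=k,fy=k,interpolation=2)
u,v=proj(t,[.49,-.1085,.016]).round().astype(int); a,b=proj(s,[.49,-.1085,.016]).round().astype(int); print(u,v,a,b)
o=np.zeros((400,800,3),'uint8')
o[:,:400]=g(t['color'][v-40:v+40,u-40:u+40,::-1],5); o[:,400:]=g(s['color'][b-40:b+40,a-40:a+40,::-1],5)
cv2.imwrite('pics/sq.png',o)
E
```

```text
t 36.55 p [ 0.4913 -0.0486  0.1418] th 86.75 tilt [-0.0169 -0.019 ] F [ 0.8 -1.1 -0.3] w 0.0521 q [-0.09  0.31 -0.19  1.09 -0.02 -0.03]
turn -0.25 shift after turn mm [-59.9   1.9 101.8] | before turn [-57.8   3.8 102.9]
341 216 228 220
```

View pics/sq.png

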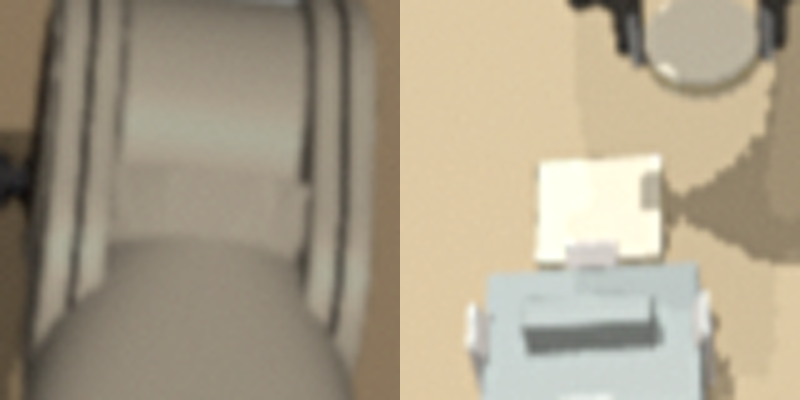

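```bash
python3 - <<'E'
from h import *
c=load('scene')
f=lambda x,y,z: at(c,228-40+(x+.5)/5-.5,220-40+(y+.5)/5-.5,z)
p=np.array([f(x,y,.016) for x,y in [(140,161),(262,154),(263,260),(136,263)]])
d=p[1]-p[0]+p[2]-p[3]
print(p.round(4),p.mean(0).round(4),[np.linalg.norm(p[i]-p[(i+1)%4]).round(4) for i in range(4)],np.degrees(np.arctan2(d[1],d[0])))
print('round held',f(302,40,.139), 'edges',f(243,40,.139),f(361,40,.139), f(302,88,.139))
q=np.array([f(x,y,.05) for x,y in [(90,275),(296,266)]]); print('lid -x edge',q)
E
```

```text
[[ 0.4582 -0.1384]
 [ 0.4617 -0.0758]
 [ 0.5286 -0.0795]
 [ 0.5223 -0.1422]] [ 0.4927 -0.109 ] [np.float64(0.0627), np.float64(0.067), np.float64(0.063), np.float64(0.0642)] 85.54203245878753
round held [ 0.49383255 -0.04881954] edges [ 0.49032935 -0.07599687] [ 0.49733662 -0.02163538] [ 0.52270629 -0.05095095]
lid -x edge [[ 0.5509741  -0.16042211]
 [ 0.55835778 -0.06273137]]
```

Call:
apply_moves(
  moves=[
    [[-20, 0, 0, 0], [-22, 1, 10, 0], [-16, 1, 20, 0], [0, 0, 20, 0], [0, 0, 20, 0], [0, 0, 15, 0], [0, 0, 8, 0], [0, 0, 0, 0], [0, 0, 0, 0], [0, 0, 0, 0]],
  ],
)

```text
clock: 37.65
eef_pos: [0.4914, -0.1089, 0.0486]
tool_rot: [0.725, 0.688, -0.011, 0.003]
ft_force: [-0.4, 0.8, -0.4]
grip_width: 0.0525
```

```bash
python3 - <<'E'
from h import *
go(.4915,-.109,.0330,87)
E
```

```text
t 37.65 p [ 0.4914 -0.1089  0.0486] th 87.01 tilt [-0.0122 -0.0199] F [-0.4  0.8 -0.4] w 0.0525 q [-0.21  0.43 -0.29  0.86 -0.02 -0.15]
turn 0.01 shift after turn mm [-0.1  0.1 15.6] | before turn [ 0.3  0.3 15.6]
```

Call:
apply_moves(
  moves=[
    [[0, 0, 3, 0], [0, 0, 3, 0], [0, 0, 3, 0], [0, 0, 2, 0], [0, 0, 2, 0], [0, 0, 1, 0], [0, 0, 0, 0], [0, 0, 0, 0], [0, 0, 0, 0], [0, 0, 0, 0]],
  ],
)

```text
clock: 38.65
eef_pos: [0.493, -0.1094, 0.0356]
tool_rot: [0.725, 0.688, -0.01, 0.005]
ft_force: [0.8, -0.7, 0.6]
grip_width: 0.0524
```

```bash
python3 - <<'E'
from h import *
go(.4915,-.109,.0330,87)
E
```

```text
t 38.65 p [ 0.493  -0.1094  0.0356] th 87.03 tilt [-0.0076 -0.0208] F [ 0.8 -0.7  0.6] w 0.0524 q [-0.21  0.45 -0.3   0.82 -0.02 -0.15]
turn 0.03 shift after turn mm [ 0.3 -1.6  2.6] | before turn [ 0.4 -1.6  2.6]
```

Call:
apply_moves(
  moves=[
    [[0, -1.5, 1, 0], [0, 0, 1, 0], [0, 0, 1, 0], [0, 0, 0, 0], [0, 0, 0, 0], [0, 0, 0, 0], [0, 0, 0, 0], [0, 0, 0, 0], [0, 0, 0, 0], [0, 0, 0, 0]],
  ],
)

```text
clock: 39.65
eef_pos: [0.4918, -0.1094, 0.0332]
tool_rot: [0.725, 0.688, -0.01, 0.005]
ft_force: [-0.4, 1.0, 0.7]
grip_width: 0.0528
```

```bash
python3 - <<'E'
from h import *
go(.4915,-.109,.0330,87)
E
```

```text
t 39.65 p [ 0.4918 -0.1094  0.0332] th 87.03 tilt [-0.0065 -0.021 ] F [-0.4  1.   0.7] w 0.0528 q [-0.21  0.45 -0.31  0.81 -0.02 -0.15]
turn 0.03 shift after turn mm [ 0.4 -0.3  0.2] | before turn [ 0.4 -0.3  0.2]
```

Call:
apply_moves(
  moves=[
    [[0, 0, 0, 0], [0, 0, 0, 0], [0, 0, 0, 0], [0, 0, 0, 0], [0, 0, 0, 0], [0, 0, 0, 0], [0, 0, 0, 0], [0, 0, 0, 0], [0, 0, 0, 0], [0, 0, 0, 0]],
  ],
  hand=1,
)

```text
clock: 40.65
eef_pos: [0.4917, -0.1095, 0.0327]
tool_rot: [0.725, 0.688, -0.01, 0.005]
ft_force: [-0.1, -0.1, -0.5]
grip_width: 0.0854
```

Call:
apply_moves(
  moves=[
    [[0, 0, -5, 0], [0, 0, -15, 0], [0, 0, -30, 0], [0, 0, -40, 0], [0, 0, -40, 0], [20, 0, -30, 0], [45, 0, 0, 0], [45, 0, 0, 0], [45, 0, 0, 0], [45, 0, 0, 0]],
  ],
)

```text
clock: 41.65
eef_pos: [0.5053, 0.0949, 0.1998]
tool_rot: [0.73, 0.684, -0.007, 0.007]
ft_force: [0.0, 0.2, 0.3]
grip_width: 0.0854
```

```bash
python3 - <<'E'
from h import *
go(.618,.331,.2,87)
t=snap('top'); s=snap('scene')
g=lambda x,k: cv2.resize(np.clip(x.astype(float)*1.4,0,255).astype('uint8'),None,fx=k,fy=k,interpolation=2)
u,v=proj(t,[.51,-.11,.016]).round().astype(int); a,b=proj(s,[.51,-.11,.016]).round().astype(int); print(u,v,a,b)
o=np.zeros((400,800,3),'uint8')
o[:,:400]=g(t['color'][v-40:v+40,u-40:u+40,::-1],5); o[:,400:]=g(s['color'][b-40:b+40,a-40:a+40,::-1],5)
cv2.imwrite('pics/sq2.png',o)
E
```

```text
t 41.65 p [0.5053 0.0949 0.1998] th 86.25 tilt [-0.0011 -0.02  ] F [0.  0.2 0.3] w 0.0854 q [ 0.2   0.3  -0.05  1.23 -0.02  0.26]
turn -0.75 shift after turn mm [ 2.417e+02  1.002e+02 -2.000e-01] | before turn [243.  97.  -5.]
342 209 228 227
```

View pics/sq2.png

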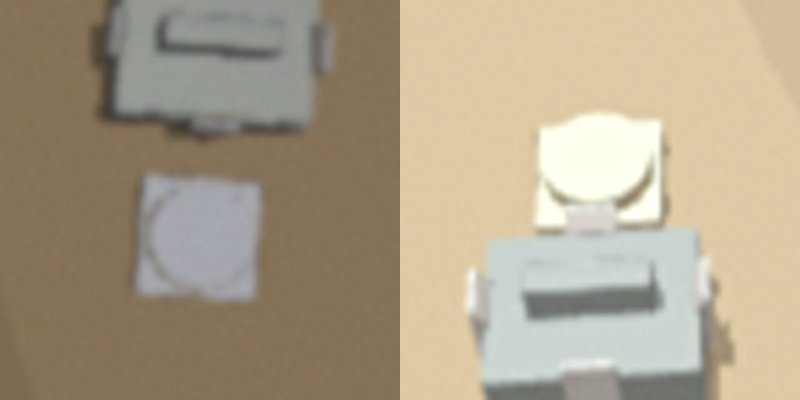

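Call:
apply_moves(
  moves=[
    [[30, 10, 0, -0.7], [38, 15, 0, 0], [38, 15, 0, 0], [38, 15, 0, 0], [38, 15, 0, 0], [35, 15, 0, 0], [20, 12, 0, 0], [5, 3, 0, 0], [0, 0, 0, 0], [0, 0, 0, 0]],
  ],
)

```text
clock: 42.75
eef_pos: [0.6192, 0.3379, 0.1947]
tool_rot: [0.724, 0.69, -0.009, 0.008]
ft_force: [-0.7, 0.2, -0.9]
grip_width: 0.0852
```

```bash
python3 - <<'E'
from h import *
go(.618,.331,.19,87)
s=snap('scene')
# bottle base/cap from scene: amber and cap segmentation
w=snap('wrist')
im=w['color'].astype(int); m=((im[:,:,0]>im[:,:,2]*2.2)&(im[:,:,0]<140)).astype('uint8')
im2=s['color'].astype(int); m2=((im2[:,:,0]>im2[:,:,2]*2.0)&(im2[:,:,0]<150)).astype('uint8'); 
for mm in (m,m2):
    n,l,st_,ce=cv2.connectedComponentsWithStats(mm)
    for k in np.argsort(-st_[1:,4])[:3]+1: print(st_[k],ce[k])
print(proj(s,[.618,.331,0]),proj(s,[.618,.331,.108]),proj(w,[.618,.331,.108],True))
E
```

```text
t 42.75 p [0.6192 0.3379 0.1947] th 87.29 tilt [-0.003  -0.0239] F [-0.7  0.2 -0.9] w 0.0852 q [ 0.51  0.71  0.6   1.48 -0.02  0.55]
turn 0.29 shift after turn mm [-6.9 -0.8  4.7] | before turn [-6.8 -0.9  4.9]
[239 184  61  48 801] [269.93632959 201.44069913]
[291 183   3   5   6] [291.66666667 184.83333333]
[260 174   3   2   3] [261.         174.33333333]
[   0   92   64   56 1465] [ 31.27030717 126.55085324]
[390  25  28  47 773] [402.41397154  49.92238034]
[400 226  27  31 495] [411.80606061 242.62626263]
[409.18067398 247.24343157] [419.48201059 221.30692533] [267.14353399 225.83258135]
```

```bash
python3 - <<'E'
from h import *
w=load('wrist');s=load('scene')
A=w['color'][:,:,::-1].copy();B=cv2.resize(np.clip(s['color'][195:275,370:450,::-1].astype(float)*1.3,0,255).astype('uint8'),None,fx=5,fy=5,interpolation=2)
for z,r in [(0,.026),(.070,.026),(.108,.017)]:
    P=[np.array([.618+r*np.cos(a),.331+r*np.sin(a),z]) for a in np.linspace(0,6.28,60)]
    for p in P:
        u,v=proj(w,p,True); cv2.circle(A,(int(round(u)),int(round(v))),0,(0,0,255),-1)
        u,v=(proj(s,p)-[370,195]+.5)*5-.5; cv2.circle(B,(int(u),int(v)),1,(0,0,255),-1)
A=cv2.resize(A[120:300,190:370],(400,400),interpolation=2)
cv2.imwrite('pics/bt.png',np.hstack([A,B]))
E
```

```text
(no output)
```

View pics/bt.png

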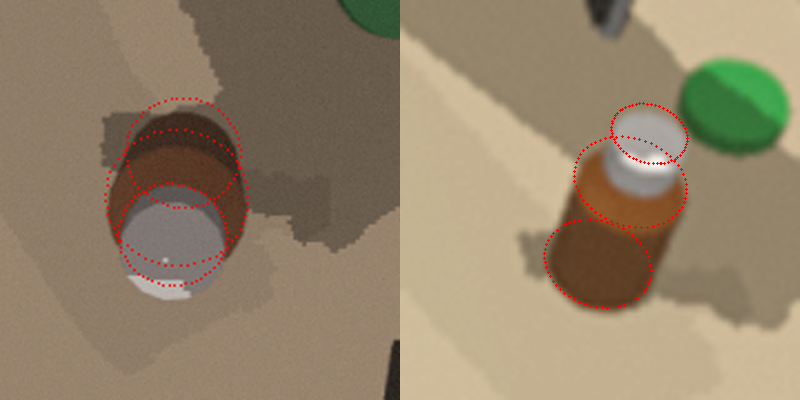

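```bash
python3 - <<'E'
from h import *
go(.6215,.331,.06,87)
E
```

```text
t 42.85 p [0.6192 0.3375 0.1951] th 87.25 tilt [-0.0027 -0.0236] F [-0.2 -0.5 -0.1] w 0.0855 q [ 0.51  0.71  0.6   1.48 -0.02  0.56]
turn 0.25 shift after turn mm [ -6.4   2.7 135.1] | before turn [ -3.2   2.9 135.2]
```

Call:
apply_moves(
  moves=[
    [[-2, 1, 5, 0.2], [-2, 1, 15, 0], [0, 0, 15, 0], [0, 0, 15, 0], [0, 0, 4, 0], [0, 0, 0, 0], [0, 0, 0, 0], [0, 0, 0, 0], [0, 0, 0, 0], [0, 0, 0, 0]],
  ],
)

```text
clock: 43.85
eef_pos: [0.622, 0.3255, 0.1461]
tool_rot: [0.728, 0.686, -0.006, 0.009]
ft_force: [-0.2, 1.2, -0.3]
grip_width: 0.0858
```

```bash
python3 - <<'E'
from h import *
go(.6215,.331,.06,87)
E
```

```text
t 43.85 p [0.622  0.3255 0.1461] th 86.59 tilt [ 0.0039 -0.0212] F [-0.2  1.2 -0.3] w 0.0858 q [ 0.49  0.71  0.48  1.35 -0.02  0.55]
turn -0.41 shift after turn mm [ 5.5 -0.8 86.1] | before turn [ 7.3 -1.3 85.9]
```

Call:
apply_moves(
  moves=[
    [[4, 0, 4, -0.4], [2, 0, 12, 0], [1, -1, 14, 0], [0, 0, 14, 0], [0, 0, 14, 0], [0, 0, 14, 0], [0, 0, 9, 0], [0, 0, 4, 0], [0, 0, 0, 0], [0, 0, 0, 0]],
  ],
)

```text
clock: 44.85
eef_pos: [0.621, 0.3335, 0.053]
tool_rot: [0.724, 0.69, -0.006, 0.009]
ft_force: [0.0, -0.9, 1.3]
grip_width: 0.0856
```

```bash
python3 - <<'E'
from h import *
go(.6215,.331,.06,87)
E
```

```text
t 44.85 p [0.621  0.3335 0.053 ] th 87.20 tilt [ 0.0035 -0.021 ] F [ 0.  -0.9  1.3] w 0.0856 q [ 0.5   0.78  0.36  1.16 -0.02  0.55]
turn 0.20 shift after turn mm [-2.5  0.6 -7. ] | before turn [-2.6  0.7 -6.9]
```

Call:
apply_moves(
  moves=[
    [[-1, 0, -4, 0], [-1, 0, -4, 0], [0, 0, 0, 0], [0, 0, 0, 0], [0, 0, 0, 0], [0, 0, 0, 0], [0, 0, 0, 0], [0, 0, 0, 0], [0, 0, 0, 0], [0, 0, 0, 0]],
  ],
)

```text
clock: 45.85
eef_pos: [0.6221, 0.332, 0.0644]
tool_rot: [0.724, 0.689, -0.004, 0.009]
ft_force: [-0.1, -0.5, -0.5]
grip_width: 0.0855
```

Call:
apply_moves(
  moves=[
    [[0, 0, 0, 0], [0, 0, 0, 0], [0, 0, 0, 0], [0, 0, 0, 0], [0, 0, 0, 0], [0, 0, 0, 0], [0, 0, 0, 0], [0, 0, 0, 0], [0, 0, 0, 0], [0, 0, 0, 0]],
  ],
  hand=-1,
)

```text
clock: 46.85
eef_pos: [0.6223, 0.3319, 0.0647]
tool_rot: [0.724, 0.689, -0.004, 0.01]
ft_force: [0.5, 0.1, 0.7]
grip_width: 0.05
```

```bash
python3 - <<'E'
from h import *
go(.6215,.331,.16,87)
E
```

```text
t 46.85 p [0.6223 0.3319 0.0647] th 87.17 tilt [ 0.0076 -0.0192] F [0.5 0.1 0.7] w 0.0500 q [ 0.5   0.77  0.37  1.18 -0.02  0.55]
turn 0.17 shift after turn mm [ -0.9  -0.8 -95.3] | before turn [ -2.7   0.  -95.2]
```

Call:
apply_moves(
  moves=[
    [[0, 0, -10, 0], [0, 0, -20, 0], [0, 0, -25, 0], [0, 0, -25, 0], [0, 0, -20, 0], [0, 0, -10, 0], [0, 0, 0, 0], [0, 0, 0, 0], [0, 0, 0, 0], [0, 0, 0, 0]],
  ],
)

```text
clock: 47.85
eef_pos: [0.6178, 0.3325, 0.1738]
tool_rot: [0.724, 0.69, -0.01, 0.008]
ft_force: [-0.3, 0.0, -1.7]
grip_width: 0.0499
```

```bash
python3 - <<'E'
from h import *
go(.5965,.0045,.18,87)
E
```

```text
t 47.85 p [0.6178 0.3325 0.1738] th 87.20 tilt [-0.0046 -0.0253] F [-0.3  0.  -1.7] w 0.0499 q [ 0.5   0.71  0.55  1.43 -0.02  0.55]
turn 0.20 shift after turn mm [-328.7   -4.1   -6.2] | before turn [-328.7   -5.3    2.3]
```

Call:
apply_moves(
  moves=[
    [[-15, 0, -2, 0.2], [-30, 0, -2, 0], [-40, 0, -1, 0], [-45, 0, 0, 0], [-45, 0, 0, 0], [-45, -1, 0, 0], [-45, -1, 0, 0], [-38, -1, 0, 0], [-20, -1, 0, 0], [-8, 0, 0, 0]],
  ],
)

```text
clock: 48.85
eef_pos: [0.5906, -0.0079, 0.1755]
tool_rot: [0.723, 0.69, -0.019, 0.003]
ft_force: [0.4, -0.0, -2.5]
grip_width: 0.0499
```

```bash
python3 - <<'E'
from h import *
go(.5965,.0045,.066,87)
E
```

```text
t 48.85 p [ 0.5906 -0.0079  0.1755] th 87.36 tilt [-0.0228 -0.0299] F [ 0.4 -0.  -2.5] w 0.0499 q [ 0.    0.48  0.15  1.27 -0.03  0.05]
turn 0.36 shift after turn mm [ 12.7   5.2 109.5] | before turn [ 16.1   7.6 109. ]
```

Call:
apply_moves(
  moves=[
    [[6, 2, 5, 0.3], [6, 2, 15, 0], [3, 2, 15, 0], [1, 1, 15, 0], [0, 0, 15, 0], [0, 0, 10, 0], [0, 0, 5, 0], [0, 0, 0, 0], [0, 0, 0, 0], [0, 0, 0, 0]],
  ],
)

```text
clock: 49.85
eef_pos: [0.5975, 0.0174, 0.0877]
tool_rot: [0.722, 0.692, -0.018, 0.0]
ft_force: [-0.3, 0.1, -2.2]
grip_width: 0.0498
```

```bash
python3 - <<'E'
from h import *
go(.5965,.0045,.066,87)
E
```

```text
t 49.85 p [0.5975 0.0174 0.0877] th 87.57 tilt [-0.0254 -0.0248] F [-0.3  0.1 -2.2] w 0.0498 q [ 0.04  0.56  0.05  1.09 -0.02  0.08]
turn 0.57 shift after turn mm [-13.   -0.3  21.7] | before turn [-12.4   0.1  22.1]
```

Call:
apply_moves(
  moves=[
    [[-4, 0, 4, 0.5], [-4, 0, 4, 0], [-4, 0, 4, 0], [0, 0, 3, 0], [0, 0, 3, 0], [0, 0, 1, 0], [0, 0, 0, 0], [0, 0, 0, 0], [0, 0, 0, 0], [0, 0, 0, 0]],
  ],
)

```text
clock: 50.85
eef_pos: [0.5978, 0.003, 0.0695]
tool_rot: [0.726, 0.688, -0.016, 0.002]
ft_force: [-0.1, 0.1, -1.6]
grip_width: 0.05
```

```bash
python3 - <<'E'
from h import *
go(.5965,.0045,.065,87)
E
```

```text
t 50.85 p [0.5978 0.003  0.0695] th 86.93 tilt [-0.0214 -0.0247] F [-0.1  0.1 -1.6] w 0.0500 q [ 0.02  0.57  0.03  1.04 -0.02  0.07]
turn -0.07 shift after turn mm [ 1.5 -1.4  4.5] | before turn [ 1.6 -1.3  4.5]
```

Call:
apply_moves(
  moves=[
    [[0, 0, 1, 0], [0, 0, 1, 0], [0, 0, 1, 0], [0, 0, 1, 0], [0, 0, 1, 0], [0, 0, 1, 0], [0, 0, 1, 0], [0, 0, 0, 0], [0, 0, 0, 0], [0, 0, 0, 0]],
  ],
)

```text
clock: 51.85
eef_pos: [0.5985, 0.003, 0.065]
tool_rot: [0.726, 0.688, -0.015, 0.003]
ft_force: [0.1, 0.1, 0.6]
grip_width: 0.0499
```

```bash
python3 - <<'E'
from h import *
go(.5965,.0045,.065,87)
E
```

```text
t 51.85 p [0.5985 0.003  0.065 ] th 86.95 tilt [-0.0181 -0.0245] F [0.1 0.1 0.6] w 0.0499 q [ 0.02  0.58  0.02  1.03 -0.02  0.07]
turn -0.05 shift after turn mm [ 1.4 -2.   0. ] | before turn [ 1.4 -2.   0. ]
```

Call:
apply_moves(
  moves=[
    [[0, 0, 0, 0], [0, 0, 0, 0], [0, 0, 0, 0], [0, 0, 0, 0], [0, 0, 0, 0], [0, 0, 0, 0], [0, 0, 0, 0], [0, 0, 0, 0], [0, 0, 0, 0], [0, 0, 0, 0]],
  ],
  hand=0.6,
)

```text
clock: 52.85
eef_pos: [0.5994, 0.003, 0.0652]
tool_rot: [0.726, 0.688, -0.014, 0.003]
ft_force: [0.2, -0.2, -0.0]
grip_width: 0.0683
```

```bash
python3 - <<'E'
from h import *
st()
E
```

```text
t 52.85 p [0.5994 0.003  0.0652] th 86.94 tilt [-0.0163 -0.0246] F [ 0.2 -0.2 -0. ] w 0.0683 q [ 0.02  0.58  0.02  1.03 -0.02  0.07]
```

Call:
apply_moves(
  moves=[
    [[0, 0, -8, 0], [0, 0, -15, 0], [0, 0, -20, 0], [0, 0, -25, 0], [0, 0, -25, 0], [0, 0, -25, 0], [0, 0, -25, 0], [0, 0, -10, 0], [0, 0, 0, 0], [0, 0, 0, 0]],
  ],
)

```text
clock: 53.85
eef_pos: [0.6012, 0.007, 0.2269]
tool_rot: [0.726, 0.688, -0.014, 0.003]
ft_force: [-1.2, 0.4, 0.3]
grip_width: 0.0684
```

Call:
apply_moves(
  moves=[
    [[20, -15, 0, 0], [35, -30, 0, 0], [35, -30, 0, 0], [35, -30, 0, 0], [35, -30, 0, 0], [35, -25, 0, 0], [35, 0, 0, 0], [35, 0, 0, 0], [0, 0, 0, 0], [0, 0, 0, 0]],
  ],
)

```text
clock: 54.85
eef_pos: [0.4427, 0.2848, 0.2048]
tool_rot: [0.727, 0.686, -0.028, -0.002]
ft_force: [0.8, 0.5, 0.4]
grip_width: 0.0684
```

```bash
python3 - <<'E'
from h import *
st()
t=snap('top');s=snap('scene')
g=lambda x,k,b: cv2.resize(np.clip(x.astype(float)*b,0,255).astype('uint8'),None,fx=k,fy=k,interpolation=2)
A=g(s['color'][200:280,190:370,::-1],4.4,1.2);B=g(t['color'][150:225,220:400,::-1],4.4,1.7)
o=np.vstack([A[:352],B[:248] if B.shape[0]>248 else B]); print(o.shape,B.shape)
o=np.vstack([g(s['color'][195:280,185:370,::-1],4,1.2)[:340],g(t['color'][150:215,215:400,::-1],4,1.7)])
cv2.imwrite('pics/fin.png',o)
E
```

```text
t 54.85 p [0.4427 0.2848 0.2048] th 86.78 tilt [-0.0422 -0.0357] F [0.8 0.5 0.4] w 0.0684 q [ 0.58  0.36  0.05  1.32 -0.01  0.63]
(600, 792, 3) (330, 792, 3)
```

View pics/fin.png

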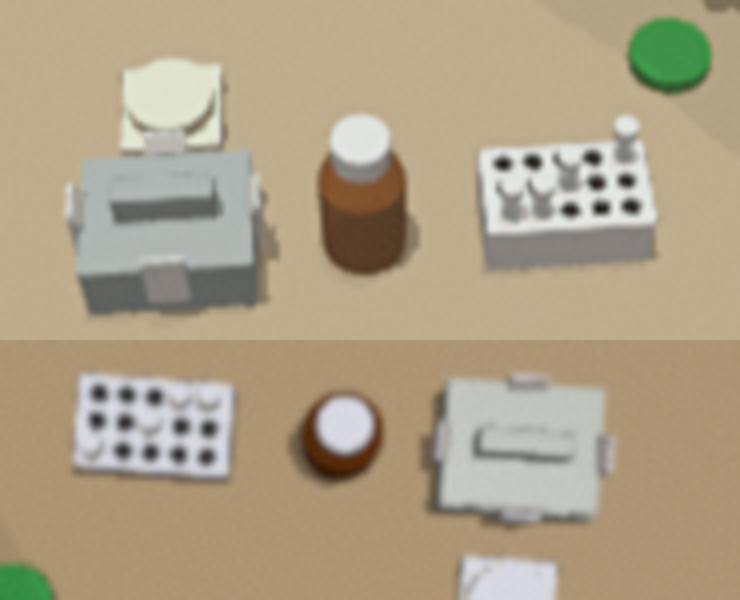

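```bash
python3 - <<'E'
from h import *
t=load('top');s=load('scene')
S=[(82,160),(250,151),(257,263),(77,275)]          # far(-x)-right.. scene: (-x,-y),(-x,+y),(+x,+y),(+x,-y)
T=[(590,518),(437,512),(447,378),(606,390)]
tri=[]
for (a,b),(c,d) in zip(S,T):
    o1,r1=ray(s,185+(a+.5)/4-.5,195+(b+.5)/4-.5);o2,r2=ray(t,215+(c+.5)/4-.5,150+(d-340+.5)/4-.5)
    k=np.linalg.lstsq(np.column_stack([r1,-r2]),o2-o1,rcond=None)[0]
    tri.append((o1+k[0]*r1+o2+k[1]*r2)/2)
tri=np.array(tri);print(tri.round(4),tri.mean(0).round(4))
cap=at(t,215+(344.5)/4-.5,150+(424-340+.5)/4-.5,.108);cs=at(s,185+361/4-.5,195+138/4-.5,.108);print('bottle',cap,cs)
for b in (cap,cs): print([np.linalg.norm(b-np.array(q)).round(3) for q in [(.591,-.1135),(.6005,.1223)]])
workorder.job_done()
E
```

```text
[[ 0.5471 -0.1603  0.0443]
 [ 0.5495 -0.0614  0.0389]
 [ 0.6349 -0.0642  0.049 ]
 [ 0.6292 -0.1662  0.0483]] [ 0.5902 -0.113   0.0451]
bottle [0.59665768 0.0022957 ] [0.59702048 0.00150934]
[np.float64(0.116), np.float64(0.12)]
[np.float64(0.115), np.float64(0.121)]
the job is handed in; nothing more can be done
```

I set out the station and handed the job in at about 55 s of the 102 s allowed. No verdict came back, so whether it passed rests on the checks below.

- **Lid:** I pressed it onto the box with about 30 N. The gripper ended at 74.4 mm, against 74.5 mm expected for a seated lid, and level to within about 0.01 rad of how I had gripped it. All four clips show over the plate in the pictures. A rough two-camera check put the lid's centre within about 1 mm of the box centre. It read the plate's top surface at a mean of 45 mm, with corners from 39 to 49 mm, against 50 mm expected. That method is only good to several millimetres, so I relied on the press height and the pictures for the seating.
- **Square dish:** It lies in front of the box at about (0.491, -0.109) m. That is a gap of about 29 mm, within about 1 mm of the centre line. It is square with the box to about 1.5°.
- **Round dish:** The cream one sits flat and centred on the square dish, to about 1 mm in the top view. I left the green look-alikes alone.
- **Bottle:** It stands upright, about 115 mm from the box centre and 120 mm from the rack centre, on their line. Both outside cameras agree on this.
- **Flask and beaker:** I never went near enough to touch them. The last pictures that show them have both standing, but I did not measure their positions again at the end.

The gripper is open and well clear of everything.

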